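Load the parts cleaner and set its dials

TASK

Clean this batch: slide the parts cleaner's blue cover fully open, lift every freewheel sprocket off its peg and stand each one upright in a slot of the tank, and lay every brake block from the bench in the tank's tray. Then slide the cover fully shut, and only after that turn both dials (time and heat) so that each white pointer stands at its red marker. Leave the other things on the bench alone; there may be one or two of each part.

Things in the scene. Friction and masses are not known exactly. Their poses are not given: they have to be found in the camera images.
- wheelA: freewheel sprocket: a steel ring 72 mm across with a 36 mm hole, 16 mm thick, 0.2 kg, toothed rim. Origin at its centre; its own x axis is the ring's axis (across the thickness). It hangs at the start upright on a peg of the stand; or it is absent.
- wheelB: freewheel sprocket: a steel ring 72 mm across with a 36 mm hole, 16 mm thick, 0.2 kg, toothed rim. Origin at its centre; its own x axis is the ring's axis (across the thickness). It hangs at the start upright on a peg of the stand; or it is absent.
- blockC: brake block: red holder on a black rubber pad, 50 mm long (x), 16 mm wide (y), 22 mm tall, 0.06 kg. Origin at the centre of its underside. It lies at the start on the bench in front of the stand; or it is absent.
- blockD: brake block: red holder on a black rubber pad, 50 mm long (x), 16 mm wide (y), 22 mm tall, 0.06 kg. Origin at the centre of its underside. It lies at the start on the bench in front of the stand; or it is absent.
- stand: fixed steel stand, base 110 x 250 mm, origin under its centre. Two orange pegs, 8 mm thick, at height 200 mm and stand y = +50 and -50 mm, point to its -x (to the robot) from a crossbar (x = 41 mm, top 208 mm) to x = -38 mm, where the tip turns up 7 mm. A freewheel hangs near x = 0, centre at 186 mm, top at 222 mm; to come off it must rise 8 to 26 mm, then go 75 mm to the stand's -x.
- cleaner: fixed grey parts cleaner, 260 (x) x 310 (y) x 130 mm tall. Origin under its centre; x towards its back, y to its left. In its top: the tank at the front (112 mm in x, 186 mm in y) under the blue sliding cover, and a deck with two dials on the left. In the open tank: two upright slots on its left, a shallow tray on its right.
- cover (a joint): the blue sliding cover (120 x 194 x 7 mm, on top of the cleaner, underside at height 130.5 mm): 0 fully shut over the tank, 0.12 m fully open, slid to the cleaner's +x (back). About 2 N of friction, stays where it is left. Starts 0 to 30 mm open.
- cover_handle (a point): moves with the cover: a point 12 mm below the top of its handle, an upright black bar in the middle of the cover, 14 mm thick along the cleaner's x, 70 mm long along its y, rising 35 mm above the cover plate.
- slot0 (a point): floor centre of the left slot, 80 mm below the tank's rim. A slot holds one freewheel upright on its rim, the ring's axis along the cleaner's y, between plates 26 mm apart and 42 mm tall and end stops 80 mm apart along x. Standing, its centre is 36 mm above this point, its top 8 mm below the rim. The tank's left wall is 34 mm from the slot's middle.
- slot1 (a point): the same for the right slot, 46 mm to the right of slot0
- tray (a point): floor centre of the tray, 35 mm below the tank's rim. The tray is 112 mm along the cleaner's x and 70 mm along its y, floor flat; axes as the cleaner's. Two brake blocks fit side by side, long side along the cleaner's y, for instance 22 mm before and behind this point.
- time_grip (a point): time dial (nearer the front), on its axis, 10 mm below the top of its grip bar: upright, black, 42 long, 14 thick, to 40 mm above the deck, on a round foot 44 across, 8 tall. Site x runs along the bar, pointer at its -x end. Turns both ways, from 0 (pointer to the cleaner's front, -x) to 4.5 rad clockwise from above, 0.05 N m friction, stays as left.
- time_pointer (a point): tip of the white pointer of the time dial, 33 mm from the axis; it turns with the dial. At the start it points between 0 and 0.4 rad clockwise from the front
- time_red (a point): inner end of the red marker of the time dial, 33 mm from the dial's axis (marker 6.5 mm wide, 11 mm long radially, 3 mm tall, practically immovable). It is set beforehand, 1.0 to 2.5 rad clockwise from the front. The dial is set when the pointer's tip coincides with this point seen from above, to within half the marker's width
- heat_grip (a point): heat dial (farther back), on its axis, 10 mm below the top of its grip bar: upright, black, 42 long, 14 thick, to 40 mm above the deck, on a round foot 44 across, 8 tall. Site x runs along the bar, pointer at its -x end. Turns both ways, from 0 (pointer to the cleaner's front, -x) to 4.5 rad clockwise from above, 0.05 N m friction, stays as left.
- heat_pointer (a point): tip of the white pointer of the heat dial, 33 mm from the axis; it turns with the dial. At the start it points between 0 and 0.4 rad clockwise from the front
- heat_red (a point): inner end of the red marker of the heat dial, 33 mm from the dial's axis (marker 6.5 mm wide, 11 mm long radially, 3 mm tall, practically immovable). It is set beforehand, 1.0 to 2.5 rad clockwise from the front. The dial is set when the pointer's tip coincides with this point seen from above, to within half the marker's width
- bottle: blue bottle, 60 mm across, 150 mm tall, a bystander, origin under its middle
- tub: white tub with red lid, 64 mm across, 45 mm tall, a bystander
- oilcan: green can, 56 mm across, 100 mm tall, a bystander
- driver: yellow screwdriver lying on the bench, a bystander
- wrench: steel wrench lying on the bench, a bystander
- cup: green cup, 72 mm across, 80 mm tall, a bystander
Mind the look-alikes: they are no part of the job. Leave any purple look-alike of the wheelA alone. Leave any orange look-alike of the wheelB alone.

How it is judged:
By the outcome, as a careful person would: the job done as asked, in the order asked, and still so for the second after the job is handed in, with the robot touching nothing.
Of wheelA, wheelB only 1 to 2 are there at a start; the rules pass over those that are not, and their reading is None.
Of blockC, blockD only 1 to 2 are there at a start; the rules pass over those that are not, and their reading is None.
At some moment in a run one of blockC, blockD may be knocked a few centimetres aside while the robot is not near it.
It also fails if it takes over 210 s, if anything falls off the work surface, if the arm or the gripper's body presses on something with over 40 N, if the wrist force passes 120 N, or if a joint passes its speed limit or range.

ROBOT

A 6-joint arm with a two-finger parallel gripper is mounted at the origin on the work surface. World frame = base frame: x ahead of the robot, y to its left, z up, the work surface at z = 0. Lengths are in mm, angles in degrees, forces in N, time in s.
With the tool pointing down it reaches from about 350 to 850 mm from the base axis. Payload 8.1 kg.
Tool frame: the origin (TCP) lies between the finger pads; the fingertips stand ahead of it and the grasp point (between the pads) lies 2 mm behind it (nose_length is the z of the fingertips in the tool frame, in mm); z points along the fingers, y is the direction in which the jaws open and shut (so a half turn about z gives the same grasp; the last joint's range is limited). The gripper opens to 85 mm and grips with 20 to 120 N. Pads are 22 mm wide; open, the fingers measure 114 mm over their backs; the gripper's body (76 mm by 85 mm) begins 54 mm behind the grasp point. The pads swing forward as they close: fully open they stand 13 mm farther back than shut.
Start: joints at [-71.585, 7.471, 85.268, -0, 87.261, -4.893], TCP at [237.423, -551.031, 248.292] pointing down, gripper open.
Joint ranges: [-169.43, 169.43], [-51.17, 129.36], [1.28, 143.12], [-76.62, 256.62], [0, 156.53], [-152.29, 152.29]. Speed limits (degrees/s): [136.94, 136.94, 159.86, 180, 180, 180].

INTERFACE

Orientations are given as [roll, pitch, yaw] about the fixed x, y, z axes, in that order (R = Rz(yaw) Ry(pitch) Rx(roll)).
In Python, from bench import * gives the robot as it stands.
- The arm moves only by the tool jog_arm, never from a script. Its argument "plan" is a list of rows, each a list of 3 entries, a list of its own where there are three numbers: the turn, a rotation vector about the tool's x, y, z in degrees, then the shift along the tool's x, y, z in m, then the gripper's target within -1 to 1 (fully open at 1, half-way at 0, shut at -1). A call has 1 to 12 rows; each row is the pose to reach, as a shift and turn from the pose commanded when the call began, along the tool's axes at that moment; what a row does not reach only later rows make up. A row lasts 1/8 s, in which the tool goes at most 62.5 mm and 10.7 degrees, less where a joint would pass 70% of its speed; a pose out of reach is approached as far as the arm can. A call with a gripper value outside its range is refused whole. The fingers move at their own pace and stop on an object; "force" is the grip in N (left out, the last holds). Time passes only in rows, so rows that repeat a pose let the fingers close. It gives the time, the measured TCP pose, the force and the opening at its end, in the units of the state.
- sense(): the state, without advancing time (a new reading comes with each control period).
- snapshot(name): name is "side" or "top"; returns (picture, depth): 420x560x3 uint8, blue, green, red; 420x560 float32, mm along the optical axis (not along the pixel's ray), 0 where there is no reading.
- camera_info(name): a dict with "fov_y" (degrees; the focal length in pixels is half the picture's height over the tangent of half this angle, whatever the lens; pixels are square), "cx", "cy" (the principal point, pixels), "dist_coeffs" ([k1, k2, p1, p2, k3] as OpenCV has them; the pictures are not rectified), "origin" and "orientation" of the camera in the world. Camera axes: x right, y down, z forward; pixel columns grow to the right and rows downward; lengths in mm; the calibration is good to about 2 mm. A picture is of the moment at which its call begins. camera_info takes no time and is no camera call.
- hand_in(): hands the job in, once; it reports no verdict.
The state is a dict: "time": time; "joint_pos": joint angles; "qd": joint speeds; "joint_efforts": joint torques, N m; "tool_pos": TCP position; "tcp_rot": TCP orientation; "ft_force": force on the tool from outside, world axes, zero at the start; "wrist_torque": the same for the moment, N m; "finger_gap": finger opening in mm.
Only numpy, scipy, OpenCV 4.12 (cv2) and the standard library are available. Lean on these libraries where they do the work, as an engineer would, in place of code of your own. Each camera call takes 0.05 s, during which the arm holds its last target.

## Working session

There is one attempt and no reset: what is moved stays moved. The work goes in short steps, Python scripts to look and compute and a tool call to move; the robot and the scene stay as the last step left them, time stands still between calls to the robot, and variables do not carry over. Pictures are saved under pics/ and viewed, and the job is handed in when it is done.

Besides the shell and the picture viewer there is one more tool, called after ">>>" as name(argument=value, ...) on one line, values as JSON. jog_arm: Moves the arm, as the interface text tells. Its arguments: {"type":"object","properties":{"plan":{"type":"array","items":{"type":"array"}},"force":{"type":"number"}},"required":["plan"]}

```bash
ls; mkdir -p pics; python3 - <<'E'
from bench import *
import cv2
print(sense())
for n in("side","top"):
    p,d=snapshot(n); cv2.imwrite(f"pics/{n}0.png",p); print(n,camera_info(n))
E
```

```text
pics
{'time': 0.0, 'joint_pos': array([-7.15879719e+01,  7.51735275e+00,  8.53316673e+01,  6.99861086e-04,
        8.72635425e+01, -4.89228647e+00]), 'qd': array([ 0.12920741, -0.00114068,  0.08697112, -0.00418577,  0.00611309,
       -0.03146118]), 'joint_efforts': array([-4.23030560e-04, -5.69397461e+01, -5.00561428e+01, -4.51461146e-04,
        1.49237219e-02,  2.33765485e-05]), 'tool_pos': array([ 237.22626961, -550.5123443 ,  247.19814548]), 'tcp_rot': array([-1.79887907e+02, -1.02960905e-02,  2.33042704e+01]), 'ft_force': array([0.15709779, 0.06110529, 0.28611496]), 'wrist_torque': array([-0.02598191,  0.04063958,  0.00129443]), 'finger_gap': 85.41723589474272}
side {'fov_y': 56.03135782692949, 'cx': 273.17624094972876, 'cy': 206.9602840089775, 'dist_coeffs': array([-0.04491558,  0.        ,  0.        ,  0.        ,  0.        ]), 'origin': array([177.37833169, 723.45204802, 893.58357726]), 'orientation': array([-131.56632556,   -0.39469839, -152.51768107])}
top {'fov_y': 52.35661425024502, 'cx': 273.687119500092, 'cy': 209.4178404536481, 'dist_coeffs': array([-0.06884912,  0.        ,  0.        ,  0.        ,  0.        ]), 'origin': array([ 386.57942014,  -44.91244945, 1188.89787823]), 'orientation': array([-170.86932967,    0.89499022,  -90.86435223])}
```

View pics/top0.png

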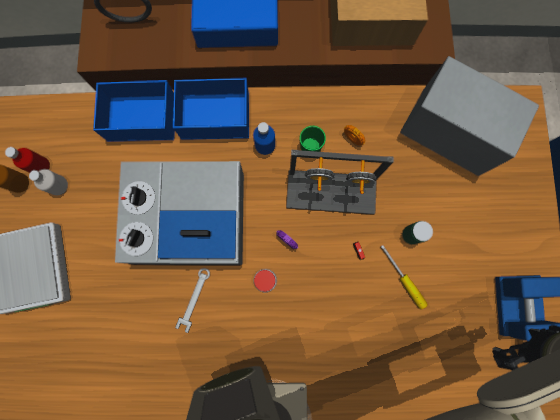

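View pics/side0.png

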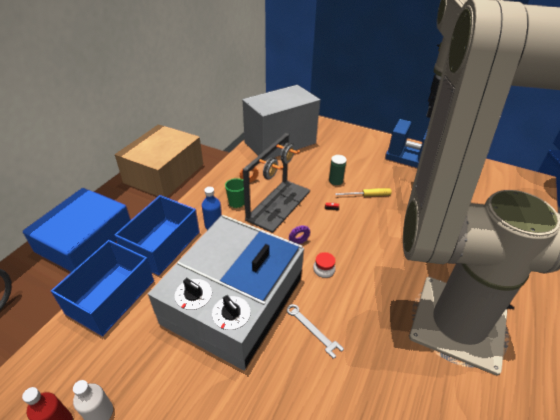

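```bash
cat > h.py <<'E'
import numpy as np, cv2
from bench import *
from scipy.spatial.transform import Rotation as R
C={n:camera_info(n) for n in("side","top")}
def cam(n):
    c=C[n]; f=210/np.tan(np.radians(c["fov_y"]/2))
    K=np.array([[f,0,c["cx"]],[0,f,c["cy"]],[0,0,1]])
    return K,c["dist_coeffs"],R.from_euler('xyz',c["orientation"],degrees=True).as_matrix(),c["origin"]
def rays(n,px):
    K,d,Rm,o=cam(n)
    u=cv2.undistortPoints(np.asarray(px,float).reshape(-1,1,2),K,d).reshape(-1,2)
    return o,np.c_[u,np.ones(len(u))]@Rm.T   # dir scaled so camera z=1
def onplane(n,px,z):
    o,r=rays(n,px); return o+r*((z-o[2])/r[:,2])[:,None]
def bydepth(n,px,d):
    o,r=rays(n,px); px=np.round(np.asarray(px)).astype(int).reshape(-1,2)
    return o+r*d[px[:,1],px[:,0]][:,None]
def proj(n,P):
    K,d,Rm,o=cam(n)
    rv=cv2.Rodrigues(Rm.T)[0]
    return cv2.projectPoints(np.asarray(P,float).reshape(-1,1,3),rv,-Rm.T@o,K,d)[0].reshape(-1,2)
def cloud(n,d):
    v,u=np.mgrid[0:420,0:560]; px=np.c_[u.ravel(),v.ravel()]
    return bydepth(n,px,d).reshape(420,560,3)
def crop(p,x0,y0,x1,y1,s,name):
    cv2.imwrite("pics/"+name,cv2.resize(p[y0:y1,x0:x1],None,fx=s,fy=s,interpolation=cv2.INTER_CUBIC))
def both():
    return {n:snapshot(n) for n in("side","top")}
E
python3 - <<'E'
from h import *
s=both()
import pickle; pickle.dump(s,open('s0.pkl','wb'))
p,d=s["top"]; crop(p,110,150,250,275,5,"t1.png"); crop(p,270,110,440,270,4.5,"t2.png")
p,d=s["side"]; crop(p,150,215,310,355,5,"s1.png"); crop(p,220,120,350,260,4,"s2.png")
cl=cloud("top",s["top"][1])
for px in [(180,200),(200,190),(200,220),(195,232),(330,200),(320,175),(360,250),(136,198),(136,180)]:
    print(px,s["top"][1][px[1],px[0]],cl[px[1],px[0]].round(1))
E
```

```text
(180, 200) 1080.6493 [585.5 206.5 129.6]
(200, 190) 1083.6854 [610.3 155.6 129.8]
(200, 220) 1070.2139 [533.2 154.4 131. ]
(195, 232) 1022.3874 [498.4 158.1 173.9]
(330, 200) 1195.1432 [ 600.2 -187.5   10.8]
(320, 175) 1000.8825 [ 623.7 -141.9  211.9]
(360, 250) 1164.5684 [ 458.5 -263.9   17.9]
(136, 198) 1049.2594 [586.3 308.9 162.9]
(136, 180) 1091.7919 [640.2 322.5 128.6]
```

```bash
ls -la pics
```

```text
total 2100
drwxr-xr-x 2 agent agent   4096 Dec  6 12:39 .
drwxr-xr-x 3 agent agent   4096 Dec  6 12:39 ..
-rw-r--r-- 1 agent agent 534559 Dec  6 12:39 s1.png
-rw-r--r-- 1 agent agent 296532 Dec  6 12:39 s2.png
-rw-r--r-- 1 agent agent 324526 Dec  6 12:38 side0.png
-rw-r--r-- 1 agent agent 330125 Dec  6 12:39 t1.png
-rw-r--r-- 1 agent agent 389036 Dec  6 12:39 t2.png
-rw-r--r-- 1 agent agent 256271 Dec  6 12:38 top0.png
```

View pics/t1.png

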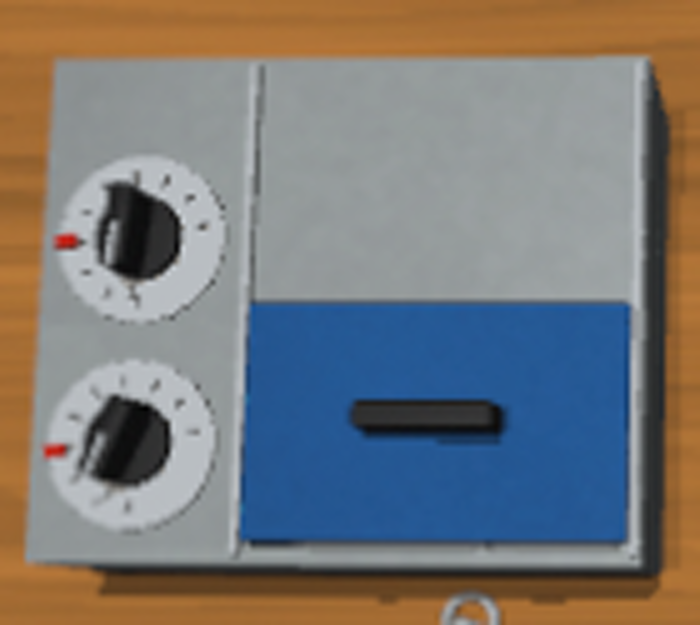

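View pics/t2.png

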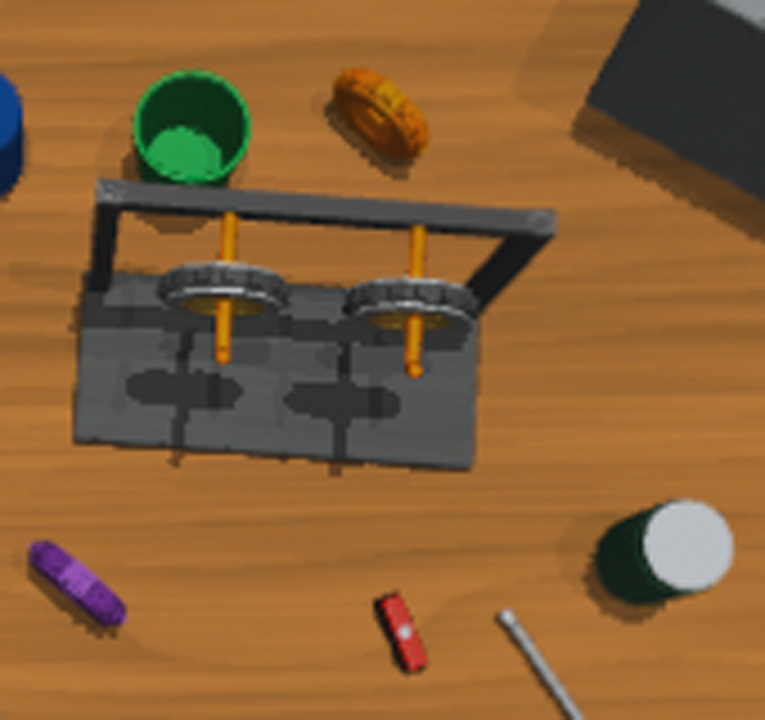

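View pics/s1.png

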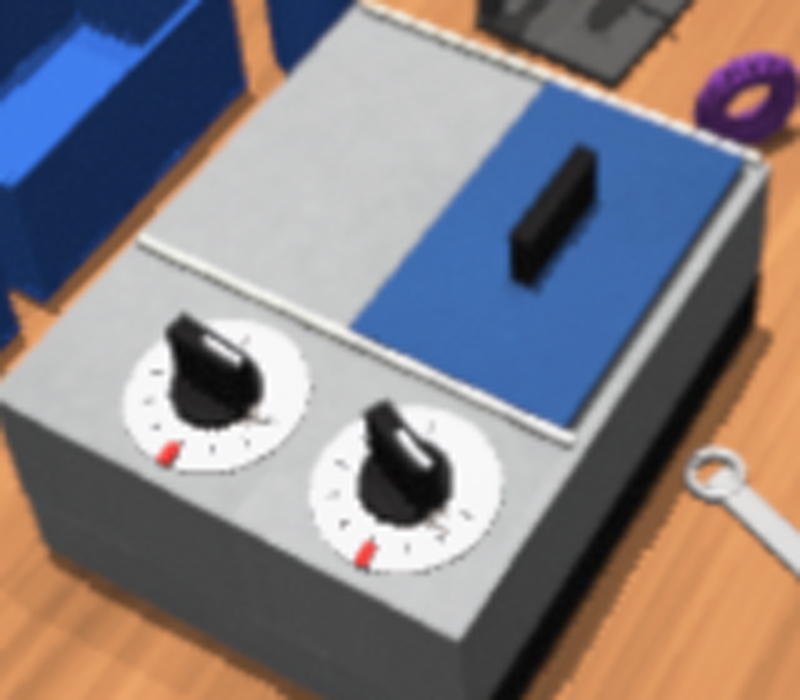

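View pics/s2.png

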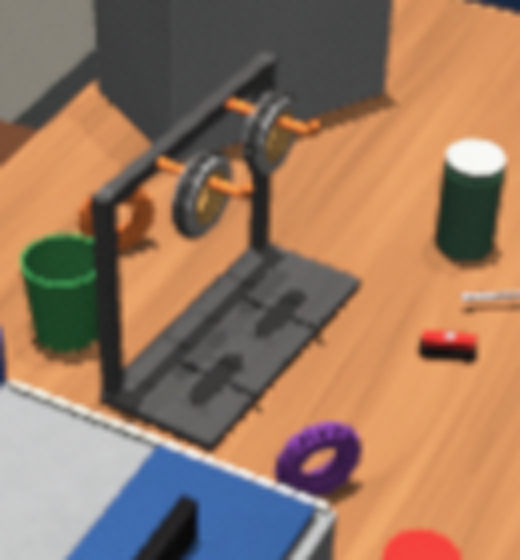

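```bash
cat > m1.py <<'E'
from h import *
import pickle
s=pickle.load(open('s0.pkl','rb'))
p,d=s["top"]; cl=cloud("top",d)
def rect(pts,nm):
    r=cv2.minAreaRect(pts[:,:2].astype(np.float32)); print(nm,len(pts),[np.round(x,1) for x in r], 'z',pts[:,2].mean().round(1)); return r
hsv=cv2.cvtColor(p,cv2.COLOR_BGR2HSV)
def comp(m):
    n,l,st,_=cv2.connectedComponentsWithStats(m.astype(np.uint8)); i=1+np.argmax(st[1:,4]); return l==i
z=cl[...,2]; x=cl[...,0]; y=cl[...,1]
inb=(x>350)&(x<750)
m=comp((z>118)&(z<142)&inb&(y>60)); rect(cl[m],"cleaner top")
blue=comp((hsv[...,0]>100)&(hsv[...,0]<120)&(hsv[...,1]>120)&(z>120)&inb&(y>60)); rect(cl[blue],"cover")
hd=comp((z>152)&(z<190)&(x>420)&(x<620)&(y>80)&(y<240)); rect(cl[hd],"handle")
for nm,a,b in(("time",440,540),("heat",540,640)):
    g=comp((z>150)&(z<190)&(x>a)&(x<b)&(y>250)&(y<380)); rect(cl[g],nm)
m=comp((z>5)&(z<20)&inb&(y<-60)&(y>-350)&(x>520)); rect(cl[m],"stand base")
m=comp((z>190)&(x>640)&(y<0)&(y>-400)&(hsv[...,1]<80)&(x<760)); rect(cl[m],"crossbar")
for a,b in((-200,-100),(-300,-200)):
    w=(z>215)&(z<226)&(x>580)&(x<670)&(y>a)&(y<b); rect(cl[w],"wheel rim")
    w=(z>205)&(z<240)&(x>580)&(x<650)&(y>a)&(y<b)&(hsv[...,1]<100); print(cl[w].min(0).round(1),cl[w].max(0).round(1))
    o=(hsv[...,0]>8)&(hsv[...,0]<25)&(hsv[...,1]>180)&(z>185)&(z<225)&(x>540)&(x<670)&(y>a-10)&(y<b); rect(cl[o],"peg")
red=comp(((hsv[...,0]<6)|(hsv[...,0]>174))&(hsv[...,1]>120)&(y<-220)&inb&(y>-300)); rect(cl[red],"block red")
hb=comp((z>8)&(z<35)&(y<-220)&(y>-300)&(x>400)&(x<500)); rect(cl[hb],"block")
# side view too
p2,d2=s["side"]; c2=cloud("side",d2); h2=cv2.cvtColor(p2,cv2.COLOR_BGR2HSV)
z=c2[...,2];x=c2[...,0];y=c2[...,1]
rect(c2[comp((z>152)&(z<190)&(x>420)&(x<620)&(y>80)&(y<240))],"s handle")
rect(c2[comp((z>118)&(z<142)&(x>380)&(x<750)&(y>60))],"s cleaner top")
for nm,a,b in(("time",440,540),("heat",540,640)):
    g=comp((z>150)&(z<190)&(x>a)&(x<b)&(y>250)&(y<380)); rect(c2[g],"s"+nm)
rect(c2[comp((z>8)&(z<35)&(y<-220)&(y>-300)&(x>400)&(x<500))],"s block")
E
python3 m1.py
```

```text
cleaner top 11583 [array([558.3, 214.1]), array([311.3, 263. ]), np.float64(89.2)] z 131.7
cover 3425 [array([498., 162.]), array([193.1, 118.2]), np.float64(89.9)] z 136.6
handle 187 [array([497.3, 161.9]), array([68.6, 13.5]), np.float64(89.4)] z 169.3
time 140 [array([488.6, 317. ]), array([15.8, 42.3]), np.float64(67.0)] z 167.3
heat 145 [array([594.4, 315.3]), array([15.2, 42.8]), np.float64(82.6)] z 167.1
stand base 2828 [array([ 624.6, -192.2]), array([251.2, 111. ]), np.float64(84.6)] z 10.7
crossbar 622 [array([ 671.9, -195.5]), array([242.1,  14.9]), np.float64(85.0)] z 205.2
wheel rim 77 [array([ 632.1, -139.5]), array([42. , 15.2]), np.float64(89.9)] z 218.3
[ 621.6 -168.5  205.4] [ 640.3 -114.4  224.6]
peg 81 [array([ 628.7, -142.5]), array([ 7.6, 82.4]), np.float64(85.0)] z 202.9
wheel rim 73 [array([ 620.7, -242.1]), array([37.5, 15.1]), np.float64(88.0)] z 218.1
[ 611.  -269.9  205.5] [ 630.1 -214.9  223. ]
peg 88 [array([ 620.3, -241.8]), array([ 8. , 82.4]), np.float64(84.2)] z 202.5
block red 79 [array([ 458.1, -261. ]), array([45.3, 12.9]), np.float64(20.5)] z 19.1
block 104 [array([ 457.3, -261.4]), array([49.2, 14.5]), np.float64(20.0)] z 18.1
s handle 209 [array([497.7, 162.6]), array([70.7, 15.1]), np.float64(89.5)] z 167.0
s cleaner top 10206 [array([558.7, 214.5]), array([312.1, 264.3]), np.float64(89.1)] z 131.8
stime 171 [array([488.6, 318.1]), array([15.4, 42.6]), np.float64(66.4)] z 166.5
sheat 173 [array([593.7, 316.8]), array([14.7, 42.3]), np.float64(81.7)] z 165.9
s block 82 [array([ 457.8, -260.8]), array([48.1, 17.4]), np.float64(20.1)] z 17.2
```

```bash
cat > pl.py <<'E'
# usage: python3 pl.py cx cy cz cyaw | x y z yaw ...   (commanded pose then targets), tool down
import sys, numpy as np
from scipy.spatial.transform import Rotation as R
a=" ".join(sys.argv[1:]).split("/")
P=[list(map(float,b.split())) for b in a]
rot=lambda w:R.from_euler('xyz',[180,0,w],degrees=True)
c=np.array(P[0]); R0=rot(c[3])
for t in P[1:]:
    t=np.array(t); print(((R0.inv()*rot(t[3])).as_rotvec(degrees=True)).round(2).tolist(), (R0.inv().apply(t[:3]-c[:3])/1000).round(4).tolist())
E
python3 -c "
import bench;print([k for k in dir(bench) if k[0]!='_'])
try: print(bench.nose_length)
except Exception as e: print(e)
for i in range(3): s=bench.sense();print(s['tool_pos'],s['tcp_rot'],s['time'])
"; python3 pl.py 237.423 -551.031 248.292 23.304 / 497.5 -300 330 60 / 497.5 162.3 300 89.3 / 497.5 162.3 200 89.3
```

```text
['PlanningError', 'camera_info', 'hand_in', 'nose_length', 'sense', 'snapshot']
17.0
[ 237.31214437 -550.71376065  247.62554344] [-1.79931124e+02 -8.02762688e-03  2.33072424e+01] 0.2
[ 237.31214437 -550.71376065  247.62554344] [-1.79931124e+02 -8.02762688e-03  2.33072424e+01] 0.2
[ 237.31214437 -550.71376065  247.62554344] [-1.79931124e+02 -8.02762688e-03  2.33072424e+01] 0.2
[0.0, 0.0, -36.7] [0.3382, -0.1277, -0.0817]
[0.0, 0.0, -66.0] [0.5211, -0.5522, -0.0517]
[0.0, 0.0, -66.0] [0.5211, -0.5522, 0.0483]
```

>>> jog_arm(plan=[[[0, 0, -36.7], [0.338, -0.128, -0.082], 0.1], [[0, 0, -36.7], [0.338, -0.128, -0.082], 0.1], [[0, 0, -36.7], [0.338, -0.128, -0.082], 0.1], [[0, 0, -36.7], [0.338, -0.128, -0.082], 0.1], [[0, 0, -66], [0.521, -0.552, -0.052], 0.1], [[0, 0, -66], [0.521, -0.552, -0.052], 0.1], [[0, 0, -66], [0.521, -0.552, -0.052], 0.1], [[0, 0, -66], [0.521, -0.552, -0.052], 0.1], [[0, 0, -66], [0.521, -0.552, -0.052], 0.1], [[0, 0, -66], [0.521, -0.552, -0.052], 0.1], [[0, 0, -66], [0.521, -0.552, -0.052], 0.1], [[0, 0, -66], [0.521, -0.552, -0.052], 0.1]], force=30)

```text
time: 1.7
tool_pos: [489.7, 114.6, 300.7]
tcp_rot: [180.0, 0.0, 89.3]
ft_force: [0.8, -0.9, -0.4]
finger_gap: 46.9
```

```bash
python3 -c "
import bench
s=bench.sense();print(s['tool_pos'],s['tcp_rot'],s['time'],s['joint_pos'].round(1),s['finger_gap'],s['ft_force'])"
```

```text
[489.65322228 114.56790121 300.68107922] [1.79968726e+02 2.10289175e-03 8.93098630e+01] 1.7 [ 7.3 -8.7 95.9 -0.  92.8  8. ] 46.860197064334656 [ 0.78635639 -0.87180798 -0.39493137]
```

>>> jog_arm(plan=[[[0, 0, 0], [0, 0, 0], 0.1], [[0, 0, 0], [0, 0, 0], 0.1], [[0, 0, 0], [0, 0, 0], 0.1]])

```text
time: 2.08
tool_pos: [489.8, 111.3, 300.6]
tcp_rot: [-180.0, 0.0, 89.2]
ft_force: [-0.3, -0.2, -0.3]
finger_gap: 47.0
```

>>> jog_arm(plan=[[[0, 0, 0], [0.051, 0.0077, 0.05], 0.1], [[0, 0, 0], [0.051, 0.0077, 0.1], 0.1], [[0, 0, 0], [0.051, 0.0077, 0.12], 0.1], [[0, 0, 0], [0.051, 0.0077, 0.14], 0.1], [[0, 0, 0], [0.051, 0.0077, 0.14], 0.1], [[0, 0, 0], [0.051, 0.0077, 0.14], 0.1], [[0, 0, 0], [0.051, 0.0077, 0.14], -1], [[0, 0, 0], [0.051, 0.0077, 0.14], -1], [[0, 0, 0], [0.051, 0.0077, 0.14], -1], [[0, 0, 0], [0.051, 0.0077, 0.14], -1], [[0, 0, 0], [0.051, 0.0077, 0.14], -1], [[0, 0, 0], [0.051, 0.0077, 0.14], -1]], force=30)

```text
time: 3.58
tool_pos: [498.7, 163.4, 161.8]
tcp_rot: [179.9, -0.0, 89.3]
ft_force: [-0.9, -1.5, 6.3]
finger_gap: 13.7
```

>>> jog_arm(plan=[[[0, 0, 0], [0, 0.015, 0], -1], [[0, 0, 0], [0, 0.03, 0], -1], [[0, 0, 0], [0, 0.045, 0], -1], [[0, 0, 0], [0, 0.06, 0], -1], [[0, 0, 0], [0, 0.07, 0], -1], [[0, 0, 0], [0, 0.08, 0], -1], [[0, 0, 0], [0, 0.085, 0], -1], [[0, 0, 0], [0, 0.085, 0], -1], [[0, 0, 0], [0, 0.085, 0], -1]])

```text
time: 4.7
tool_pos: [584.2, 162.0, 161.8]
tcp_rot: [179.9, 0.0, 89.3]
ft_force: [1.6, -1.9, 4.0]
finger_gap: 13.2
```

>>> jog_arm(plan=[[[0, 0, 0], [0, 0.004, 0], -1], [[0, 0, 0], [0, 0.008, 0], -1], [[0, 0, 0], [0, 0.012, 0], -1], [[0, 0, 0], [0, 0.015, 0], -1], [[0, 0, 0], [0, 0.015, 0], -1]])

```text
time: 5.32
tool_pos: [598.9, 161.7, 161.8]
tcp_rot: [179.9, 0.0, 89.3]
ft_force: [-0.1, -4.4, 6.7]
finger_gap: 13.3
```

```bash
python3 - <<'E'
from h import *
import pickle
s=both(); pickle.dump(s,open('s1.pkl','wb'))
p,d=s["top"]; crop(p,110,140,250,275,5,"t3.png")
p,d=s["side"]; crop(p,150,205,310,355,4,"s3.png")
E
```

```text
(no output)
```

View pics/t3.png

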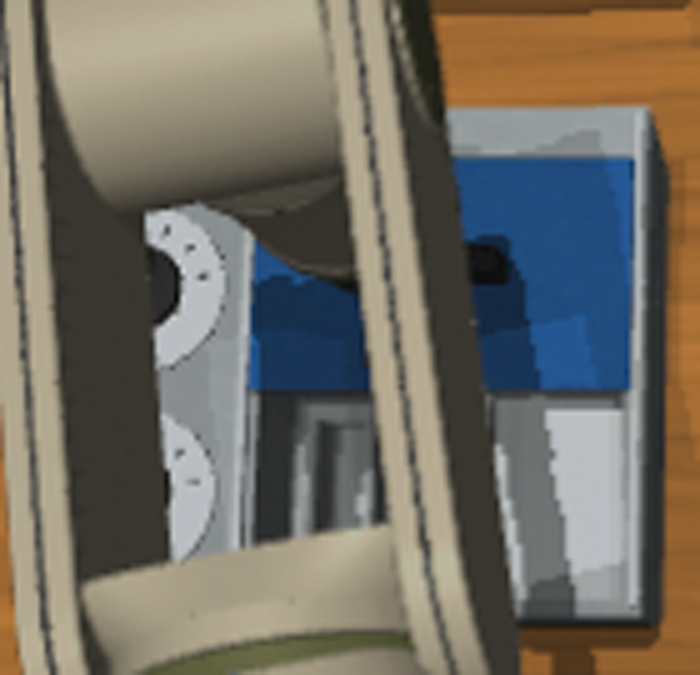

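View pics/s3.png

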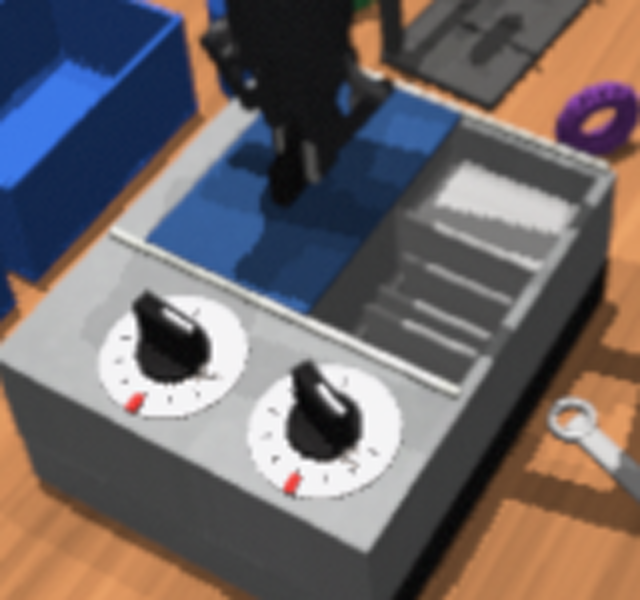

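>>> jog_arm(plan=[[[0, 0, 0], [0, 0.004, 0], -1], [[0, 0, 0], [0, 0.006, 0], -1], [[0, 0, 0], [0, 0.008, 0], -1], [[0, 0, 0], [0, 0.01, 0], -1], [[0, 0, 0], [0, 0.01, 0], -1]])

```text
time: 6.05
tool_pos: [608.7, 161.6, 161.8]
tcp_rot: [179.9, 0.0, 89.3]
ft_force: [-0.7, -3.3, 6.8]
finger_gap: 13.3
```

>>> jog_arm(plan=[[[0, 0, 0], [0, 0.002, 0], -1], [[0, 0, 0], [0, 0.003, 0], -1], [[0, 0, 0], [0, 0.004, 0], -1], [[0, 0, 0], [0, 0.005, 0], -1], [[0, 0, 0], [0, 0.005, 0], -1]])

```text
time: 6.68
tool_pos: [610.9, 161.5, 161.8]
tcp_rot: [-179.7, 0.1, 89.3]
ft_force: [-18.1, -5.8, 17.2]
finger_gap: 13.5
```

>>> jog_arm(plan=[[[0, 0, 0], [0, -0.002, 0], -1], [[0, 0, 0], [0, -0.002, 0], 0], [[0, 0, 0], [0, -0.002, 0], 0], [[0, 0, 0], [0, -0.002, 0], 0], [[0, 0, 0], [0, -0.002, -0.04], 0], [[0, 0, 0], [0, -0.002, -0.1], 0], [[0, 0, 0], [0, -0.002, -0.14], -0.05], [[0, 0, 0], [0, -0.002, -0.14], -0.05]])

```text
time: 7.68
tool_pos: [613.1, 162.5, 306.0]
tcp_rot: [179.5, -0.1, 89.3]
ft_force: [-0.1, 0.7, 0.6]
finger_gap: 40.6
```

```bash
python3 pl.py 611.5 161.5 302 89.3 / 631 -142.5 302 84.8; python3 -c "
import bench
s=bench.sense();print(s['tool_pos'],s['tcp_rot'],s['time'],s['joint_pos'].round(1),s['finger_gap'],s['ft_force'])"
```

```text
[0.0, -0.0, 4.5] [-0.3037, 0.0232, 0.0]
[613.05639204 162.52226489 305.98241737] [ 1.79525026e+02 -9.83714783e-02  8.93182251e+01] 7.675 [10.2 11.4 74.9  0.  93.2 10.9] 40.63270580647071 [-0.06933423  0.74866014  0.57849038]
```

>>> jog_arm(plan=[[[0, 0, 4.5], [-0.305, 0.022, 0], -0.05], [[0, 0, 4.5], [-0.305, 0.022, 0], -0.05], [[0, 0, 4.5], [-0.305, 0.022, 0], -0.05], [[0, 0, 4.5], [-0.305, 0.022, 0], -0.05], [[0, 0, 4.5], [-0.305, 0.022, 0], -0.05], [[0, 0, 4.5], [-0.305, 0.022, 0], -0.05], [[0, 0, 4.5], [-0.305, 0.022, 0], -0.05], [[0, 0, 4.5], [-0.305, 0.022, 0], -0.05], [[0, 0, 4.5], [-0.305, 0.022, 0], -0.05]])

```text
time: 8.8
tool_pos: [629.5, -141.8, 300.6]
tcp_rot: [180.0, -0.0, 84.9]
ft_force: [-0.9, 0.7, -0.7]
finger_gap: 40.6
```

```bash
python3 - <<'E'
from h import *
import pickle
s=both(); pickle.dump(s,open('s2.pkl','wb'))
p,d=s["top"]; crop(p,110,140,270,280,5,"t4.png")
p,d=s["side"]; crop(p,150,100,350,260,4,"s4.png")
s=sense();print(s['tool_pos'],s['tcp_rot'],s['time'],s['joint_pos'].round(1),s['finger_gap'],s['ft_force'])
E
```

```text
[ 629.54104793 -142.21000889  300.742981  ] [1.79985490e+02 2.93387849e-04 8.48905399e+01] 8.9 [-17.3  13.7  72.9   0.   93.4 -12.2] 40.42974252141189 [-0.62501287 -0.04747684  0.38960918]
```

View pics/t4.png

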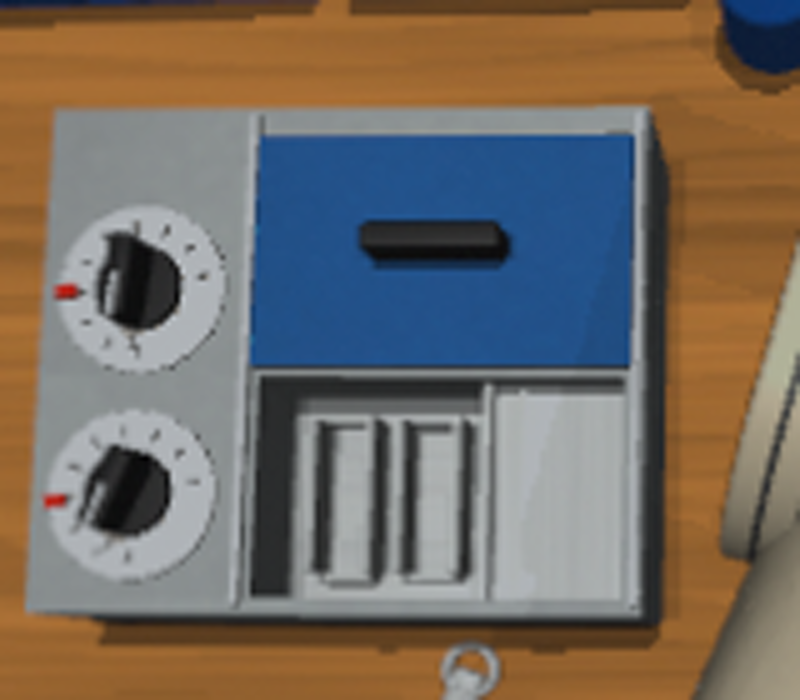

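View pics/s4.png

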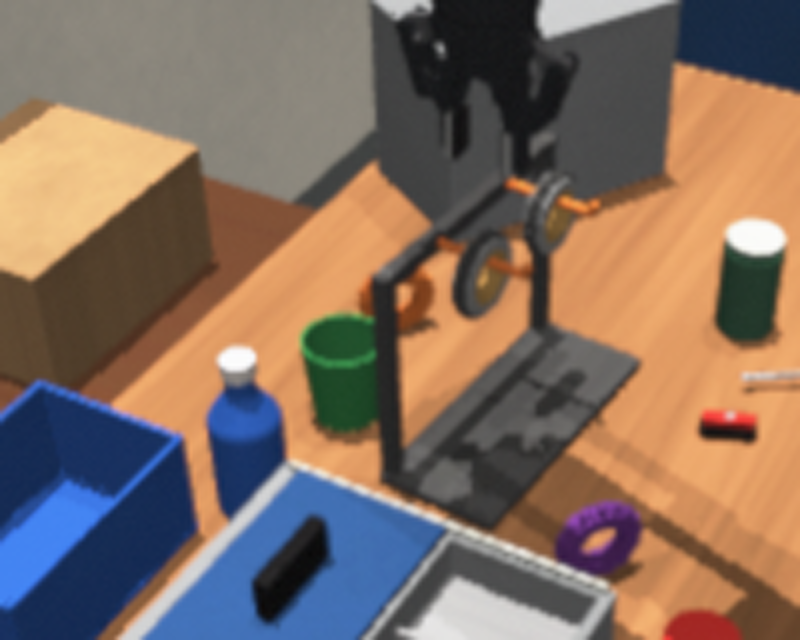

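```bash
python3 - <<'E'
from h import *
import pickle
s=pickle.load(open('s2.pkl','rb'))
for n in("top","side"):
    p,d=s[n]; cl=cloud(n,d); z=cl[...,2];x=cl[...,0];y=cl[...,1]
    def rect(m,nm):
        n_,l,st,_=cv2.connectedComponentsWithStats(m.astype(np.uint8)); 
        for i in 1+np.argsort(-st[1:,4])[:2]:
            q=cl[l==i]
            if len(q)<25: continue
            r=cv2.minAreaRect(q[:,:2].astype(np.float32)); print(n,nm,len(q),[np.round(v,1) for v in r],'z',q[:,2].mean().round(1))
    t=(x>425)&(x<560)&(y>60)&(y<262)
    rect(t&(z<60)&(z>40)&(y>150)&(y<245),"slot floor")
    rect(t&(z<100)&(z>85)&(y<150),"tray")
    rect(t&(z<122),"tank")
    rect((z>152)&(z<190)&(x>500)&(x<680)&(y>80)&(y<240),"handle")
    rect(t&(z<97)&(z>86)&(y>145),"plates")
E
```

```text
top slot floor 614 [array([493.7, 199.5]), array([ 92.1, 107.9]), np.float64(89.2)] z 50.5
top slot floor 225 [array([492. , 180.8]), array([19.1, 78.3]), np.float64(89.8)] z 50.0
top tray 1111 [array([491.1, 106.8]), array([ 66.9, 109.6]), np.float64(89.0)] z 93.9
top tank 3183 [array([490.7, 164.3]), array([184., 113.]), np.float64(88.9)] z 78.1
top tank 108 [array([425.4, 172.8]), array([174.9,   2.3]), np.float64(89.2)] z 61.9
top handle 200 [array([610.1, 159. ]), array([67.7, 15.1]), np.float64(87.8)] z 169.0
top plates 89 [array([518.7, 226.6]), array([ 74.7, 153.7]), np.float64(44.3)] z 91.5
top plates 62 [array([490.3, 235. ]), array([ 5.1, 77.9]), np.float64(89.5)] z 90.5
side slot floor 98 [array([426.5, 197.5]), array([94.7,  3.8]), np.float64(89.1)] z 50.2
side slot floor 44 [array([497.1, 207.5]), array([69.4,  4.3]), np.float64(0.3)] z 56.0
side tray 683 [array([496.7,  97.4]), array([ 65.2, 102. ]), np.float64(88.7)] z 94.9
side tray 132 [array([497.7, 142.8]), array([100.7,   9.5]), np.float64(2.6)] z 92.5
side tank 2433 [array([494.8, 156.9]), array([184.1, 108.8]), np.float64(88.6)] z 90.0
side tank 823 [array([427.1, 161.2]), array([201.3,   4.1]), np.float64(90.0)] z 69.5
side handle 208 [array([609. , 160.7]), array([73.3, 16.3]), np.float64(87.2)] z 166.9
side plates 85 [array([491.7, 206.7]), array([ 6.8, 79.8]), np.float64(88.5)] z 90.3
side plates 83 [array([490., 160.]), array([ 7.4, 79.1]), np.float64(88.8)] z 90.0
```

>>> jog_arm(plan=[[[0, 0, 0], [0, 0.0015, 0.03], -0.05], [[0, 0, 0], [0, 0.0015, 0.055], -0.05], [[0, 0, 0], [0, 0.0015, 0.07], -0.05], [[0, 0, 0], [0, 0.0015, 0.077], -0.05], [[0, 0, 0], [0, 0.0015, 0.077], -0.05], [[0, 0, 0], [0, 0.0015, 0.077], -0.05]])

```text
time: 9.65
tool_pos: [631.5, -143.5, 225.0]
tcp_rot: [179.9, 0.0, 84.8]
ft_force: [0.4, 1.0, -0.7]
finger_gap: 40.4
```

```bash
python3 - <<'E'
from h import *
p,d=snapshot("side"); crop(p,220,110,330,200,7,"s5.png")
p,d=snapshot("top"); crop(p,270,110,400,220,6,"t5.png")
E
```

```text
(no output)
```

View pics/s5.png

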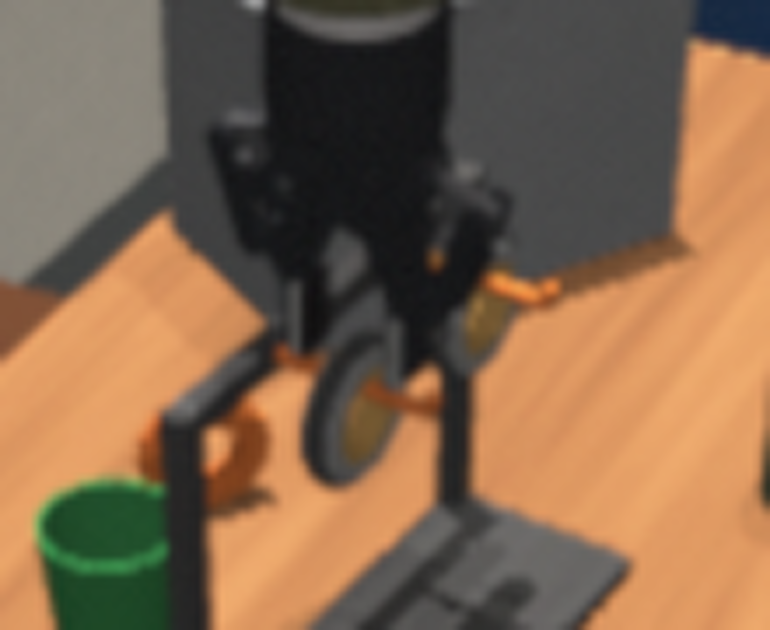

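>>> jog_arm(plan=[[[0, 0, 0], [0, 0, 0], -1], [[0, 0, 0], [0, 0, 0], -1], [[0, 0, 0], [0, 0, 0], -1], [[0, 0, 0], [0, 0, 0], -1], [[0, 0, 0], [0, 0, 0], -1], [[0, 0, 0], [0, 0, -0.006], -1], [[0, 0, 0], [0, 0, -0.012], -1], [[0, 0, 0], [0, 0, -0.016], -1], [[0, 0, 0], [0, 0, -0.016], -1]], force=50)

```text
time: 10.88
tool_pos: [631.0, -143.4, 240.0]
tcp_rot: [180.0, 0.0, 84.8]
ft_force: [-0.3, -0.6, -1.7]
finger_gap: 14.7
```

```bash
python3 - <<'E'
from h import *
p,d=snapshot("side"); crop(p,220,110,330,200,7,"s6.png")
s=sense();print(s['tool_pos'],s['tcp_rot'],s['time'],s['joint_pos'].round(1),s['finger_gap'],s['ft_force'])
E
```

```text
[ 630.8935961  -143.36176896  239.63713511] [1.79997591e+02 1.14644574e-03 8.48085355e+01] 10.925 [-17.3  14.9  77.8  -0.   87.3 -12.1] 14.446530091124872 [ 0.17292388  0.9138111  -2.0140784 ]
```

View pics/s6.png

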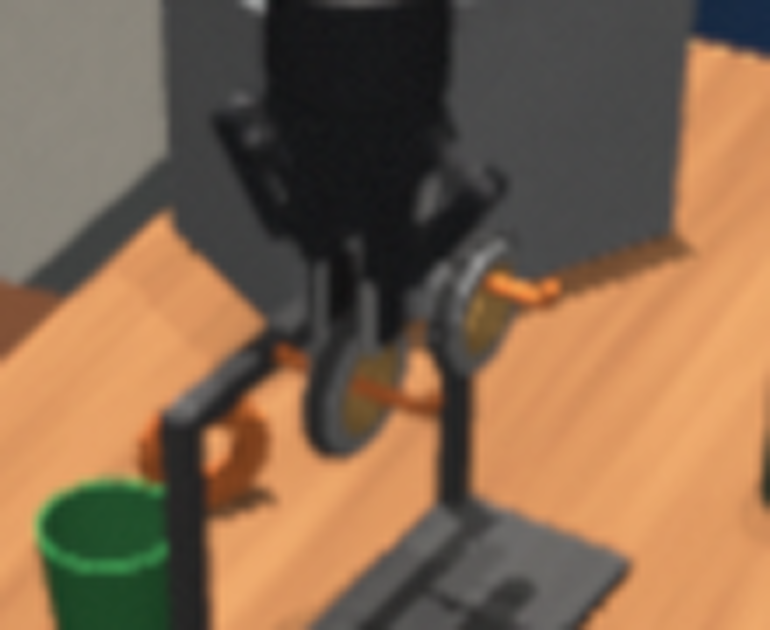

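>>> jog_arm(plan=[[[0, 0, 0], [0, -0.02, 0], -1], [[0, 0, 0], [0, -0.045, 0], -1], [[0, 0, 0], [0, -0.07, 0], -1], [[0, 0, 0], [0, -0.095, 0], -1], [[0, 0, 0], [0, -0.11, 0], -1], [[0, 0, 0], [0, -0.11, -0.03], -1], [[0, 0, 0], [0, -0.11, -0.06], -1], [[0, 0, 0], [0, -0.11, -0.06], -1]])

```text
time: 11.92
tool_pos: [522.5, -133.9, 302.5]
tcp_rot: [179.7, 0.1, 84.8]
ft_force: [0.1, 0.1, -1.1]
finger_gap: 14.6
```

```bash
python3 - <<'E'
from h import *
p,d=snapshot("side"); crop(p,220,110,380,260,5,"s7.png")
s=sense();print(s['tool_pos'],s['tcp_rot'],s['time'],s['joint_pos'].round(1),s['finger_gap'],s['ft_force'])
E
```

```text
[ 521.83756862 -133.60870602  300.37246267] [1.79874538e+02 3.57433828e-02 8.48082416e+01] 11.975 [-19.8  -3.1  90.7  -0.   92.3 -14.6] 14.806995674176124 [-1.21281496 -0.55143124 -2.24813936]
```

View pics/s7.png

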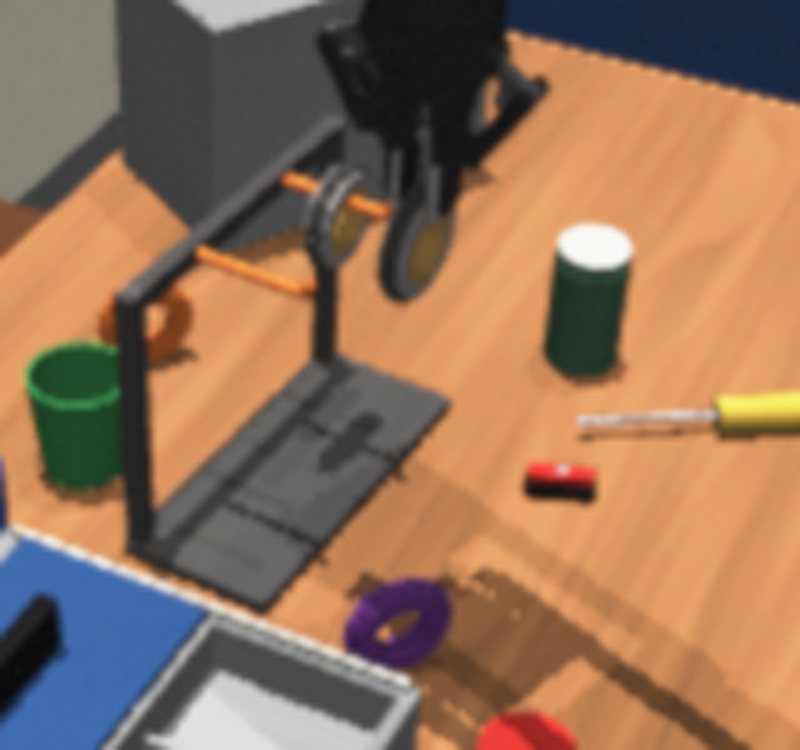

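```bash
python3 pl.py 522 -133.8 300.5 84.8 / 491 221.2 290 179.2
```

```text
[-0.0, 0.0, -94.4] [0.3507, -0.063, 0.0105]
```

>>> jog_arm(plan=[[[0, 0, -94.4], [0.3507, -0.063, 0.0105], -1], [[0, 0, -94.4], [0.3507, -0.063, 0.0105], -1], [[0, 0, -94.4], [0.3507, -0.063, 0.0105], -1], [[0, 0, -94.4], [0.3507, -0.063, 0.0105], -1], [[0, 0, -94.4], [0.3507, -0.063, 0.0105], -1], [[0, 0, -94.4], [0.3507, -0.063, 0.0105], -1], [[0, 0, -94.4], [0.3507, -0.063, 0.0105], -1], [[0, 0, -94.4], [0.3507, -0.063, 0.0105], -1], [[0, 0, -94.4], [0.3507, -0.063, 0.0105], -1], [[0, 0, -94.4], [0.3507, -0.063, 0.0105], -1], [[0, 0, -94.4], [0.3507, -0.063, 0.0105], -1], [[0, 0, -94.4], [0.3507, -0.063, 0.0105], -1]])

```text
time: 13.48
tool_pos: [490.2, 221.5, 288.7]
tcp_rot: [-180.0, -0.0, 179.1]
ft_force: [0.1, 0.1, -1.4]
finger_gap: 15.1
```

>>> jog_arm(plan=[[[0, 0, 0], [0, 0, 0], -1], [[0, 0, 0], [0, 0, 0], -1]])

```text
time: 13.72
tool_pos: [490.4, 221.5, 289.1]
tcp_rot: [180.0, 0.0, 179.2]
ft_force: [-0.5, -0.0, -2.7]
finger_gap: 14.4
```

```bash
python3 - <<'E'
from h import *
s=both()
p,d=s["top"];crop(p,120,140,270,280,5,"t8.png")
p,d=s["side"]; crop(p,150,190,330,340,4.4,"s8.png")
s=sense();print(s['tool_pos'],s['tcp_rot'],s['time'],s['joint_pos'].round(1),s['finger_gap'],s['ft_force'])
E
```

```text
[490.36604059 221.5930732  289.19318724] [1.79992516e+02 1.04372157e-02 1.79192699e+02] 13.825 [ 18.9  -3.   91.7   0.   91.2 -70.3] 14.243903613426571 [ 0.86738723  0.16931798 -2.82842001]
```

View pics/t8.png

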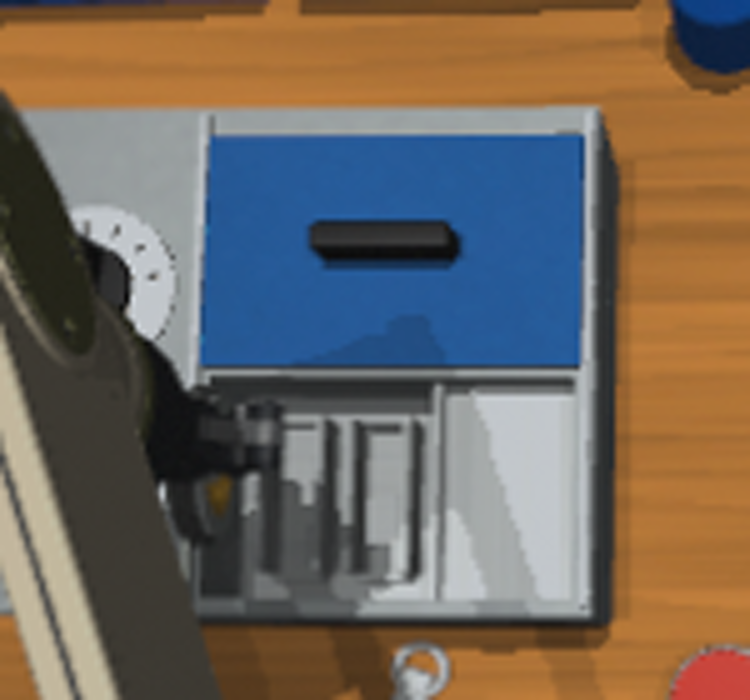

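View pics/s8.png

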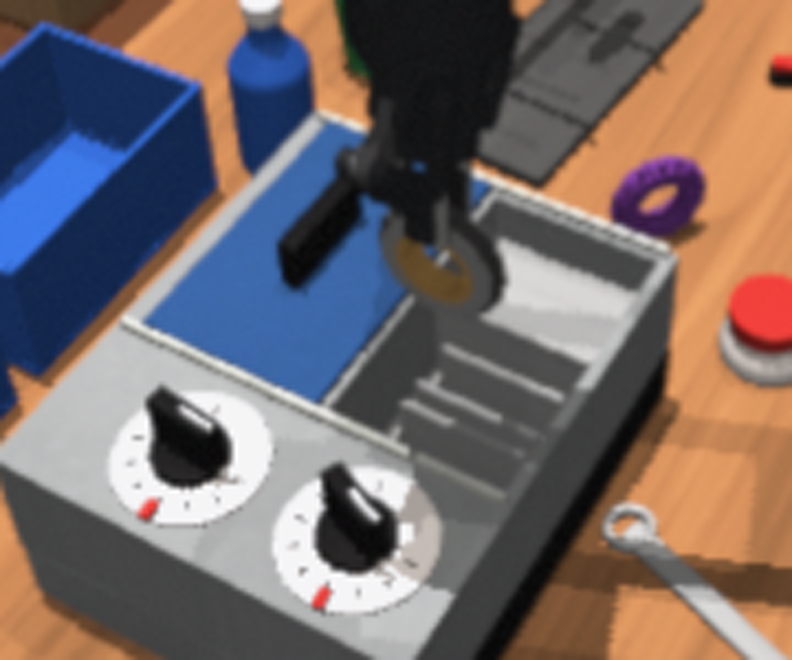

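>>> jog_arm(plan=[[[0, 0, 0], [-0.0006, -0.0003, 0.05], -1], [[0, 0, 0], [-0.0006, -0.0003, 0.1], -1], [[0, 0, 0], [-0.0006, -0.0003, 0.115], -1], [[0, 0, 0], [-0.0006, -0.0003, 0.125], -1], [[0, 0, 0], [-0.0006, -0.0003, 0.135], -1], [[0, 0, 0], [-0.0006, -0.0003, 0.142], -1], [[0, 0, 0], [-0.0006, -0.0003, 0.15], -1], [[0, 0, 0], [-0.0006, -0.0003, 0.157], -1], [[0, 0, 0], [-0.0006, -0.0003, 0.161], -1], [[0, 0, 0], [-0.0006, -0.0003, 0.161], -1], [[0, 0, 0], [-0.0006, -0.0003, 0.161], -1]])

```text
time: 15.2
tool_pos: [491.1, 221.3, 128.4]
tcp_rot: [180.0, 0.0, 179.2]
ft_force: [0.9, -0.6, -3.1]
finger_gap: 14.2
```

```bash
python3 - <<'E'
from h import *
s=both()
p,d=s["top"];crop(p,120,140,270,280,5,"t9.png")
p,d=s["side"]; crop(p,200,220,310,330,6,"s9.png")
s=sense();print(s['tool_pos'],s['tcp_rot'],s['time'],s['joint_pos'].round(1),s['finger_gap'],s['ft_force'])
E
```

```text
[491.15198152 221.34817527 128.47061482] [1.79987465e+02 3.27572852e-02 1.79209332e+02] 15.3 [ 18.8   3.2 102.7   0.   74.1 -70.4] 15.075495459747305 [ 0.40529056 -0.09023138 -1.26012574]
```

View pics/s9.png

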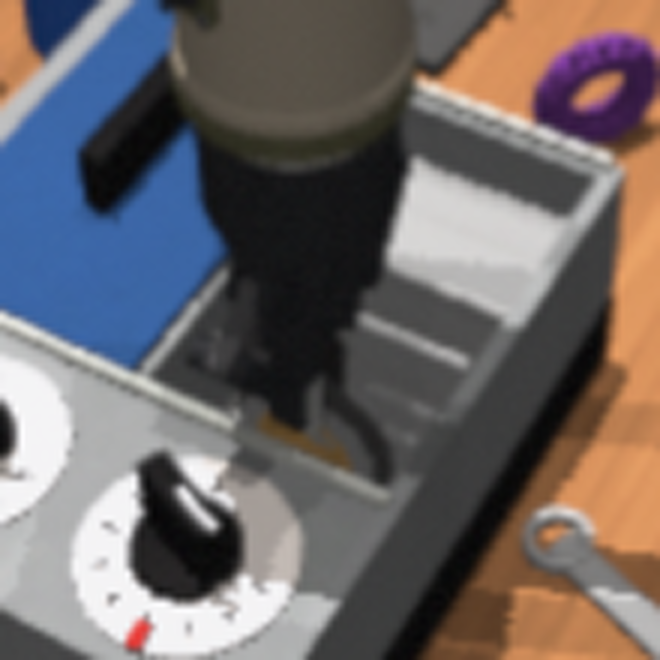

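>>> jog_arm(plan=[[[0, 0, 0], [0, 0, 0.002], -1], [[0, 0, 0], [0, 0, 0.0035], -1], [[0, 0, 0], [0, 0, 0.0035], -1]])

```text
time: 15.68
tool_pos: [490.9, 221.3, 124.6]
tcp_rot: [-180.0, -0.0, 179.2]
ft_force: [-0.1, 0.5, -3.3]
finger_gap: 14.5
```

>>> jog_arm(plan=[[[0, 0, 0], [0, 0, 0.0015], -1], [[0, 0, 0], [0, 0, 0.003], -1], [[0, 0, 0], [0, 0, 0.003], -1]])

```text
time: 16.05
tool_pos: [491.7, 221.5, 124.3]
tcp_rot: [180.0, 0.1, 179.2]
ft_force: [-7.2, -2.1, 18.0]
finger_gap: 15.2
```

>>> jog_arm(plan=[[[0, 0, 0], [0, 0, -0.002], -1], [[0, 0, 0], [0, 0, -0.002], -0.34], [[0, 0, 0], [0, 0, -0.002], -0.34], [[0, 0, 0], [0, 0, -0.002], -0.34], [[0, 0, 0], [0, 0, -0.002], -0.34], [[0, 0, 0], [0, 0, -0.02], -0.34], [[0, 0, 0], [0, 0, -0.06], -0.34], [[0, 0, 0], [0, 0, -0.12], -0.34], [[0, 0, 0], [0, 0, -0.18], -0.05], [[0, 0, 0], [0, 0, -0.18], -0.05], [[0, 0, 0], [0, 0, -0.18], -0.05]])

```text
time: 17.42
tool_pos: [491.1, 221.3, 302.7]
tcp_rot: [180.0, 0.1, 179.2]
ft_force: [0.1, -0.2, -0.1]
finger_gap: 40.7
```

```bash
python3 - <<'E'
from h import *
s=both()
p,d=s["top"];crop(p,120,140,270,280,5,"t10.png")
p,d=s["side"]; crop(p,200,220,310,330,6,"s10.png")
s=sense();print(s['tool_pos'],s['tcp_rot'],s['time'],s['joint_pos'].round(1),s['finger_gap'],s['ft_force'])
E
python3 pl.py 491 221.3 302.5 179.2 / 545 -150 302 110 / 620.5 -242 302 84.8
```

```text
[490.26129476 221.033474   300.38307455] [-1.79958116e+02 -1.19403358e-01  1.79209092e+02] 17.525 [ 18.8  -3.   90.6   0.   92.5 -70.4] 40.791483814857926 [-0.49199021  0.23703758 -0.35300542]
[0.0, -0.0, 69.2] [-0.0592, -0.3705, 0.0005]
[0.0, -0.0, 94.4] [-0.136, -0.4614, 0.0005]
```

View pics/s10.png

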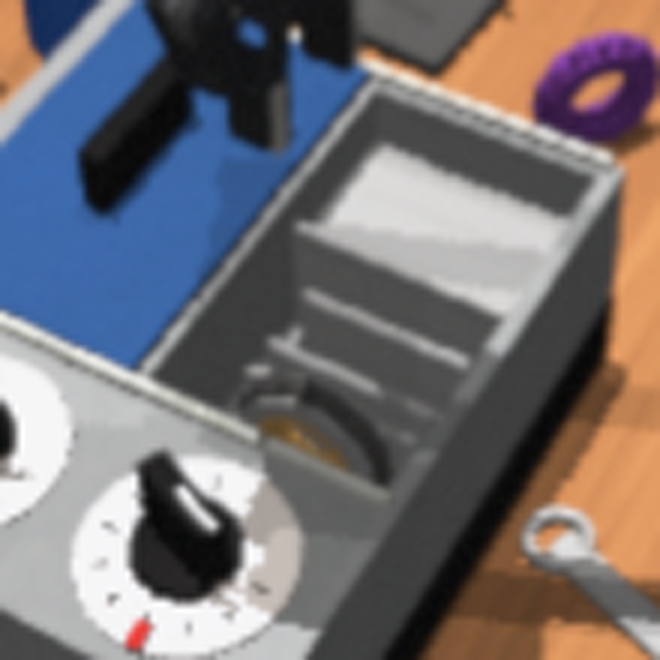

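>>> jog_arm(plan=[[[0, 0, 94.4], [-0.136, -0.461, 0], -0.05], [[0, 0, 94.4], [-0.136, -0.461, 0], -0.05], [[0, 0, 94.4], [-0.136, -0.461, 0], -0.05], [[0, 0, 94.4], [-0.136, -0.461, 0], -0.05], [[0, 0, 94.4], [-0.136, -0.461, 0], -0.05], [[0, 0, 94.4], [-0.136, -0.461, 0], -0.05], [[0, 0, 94.4], [-0.136, -0.461, 0], -0.05], [[0, 0, 94.4], [-0.136, -0.461, 0], -0.05], [[0, 0, 94.4], [-0.136, -0.461, 0], -0.05], [[0, 0, 94.4], [-0.136, -0.461, 0], -0.05], [[0, 0, 94.4], [-0.136, -0.461, 0], -0.05], [[0, 0, 94.4], [-0.136, -0.461, 0], -0.05]])

```text
time: 19.02
tool_pos: [620.5, -240.8, 301.5]
tcp_rot: [-180.0, -0.0, 85.0]
ft_force: [-0.1, -0.8, 0.1]
finger_gap: 40.5
```

>>> jog_arm(plan=[[[0, 0, 0], [0, 0, 0], -0.05], [[0, 0, 0], [0, 0, 0], -0.05]])

```text
time: 19.27
tool_pos: [620.6, -241.3, 301.8]
tcp_rot: [180.0, 0.0, 84.9]
ft_force: [0.6, 0.6, -0.3]
finger_gap: 40.7
```

>>> jog_arm(plan=[[[0, 0, 0], [-0.0005, 0, 0.03], -0.05], [[0, 0, 0], [-0.0005, 0, 0.055], -0.05], [[0, 0, 0], [-0.0005, 0, 0.07], -0.05], [[0, 0, 0], [-0.0005, 0, 0.0775], -0.05], [[0, 0, 0], [-0.0005, 0, 0.0775], -0.05], [[0, 0, 0], [-0.0005, 0, 0.0775], -0.05]])

```text
time: 20.02
tool_pos: [621.0, -242.3, 225.4]
tcp_rot: [179.9, 0.0, 84.8]
ft_force: [-0.4, -0.7, 0.6]
finger_gap: 40.9
```

```bash
python3 - <<'E'
from h import *
s=both()
p,d=s["side"]; crop(p,220,90,350,190,6,"s11.png")
s=sense();print(s['tool_pos'],s['tcp_rot'],s['time'],s['joint_pos'].round(1),s['finger_gap'],s['ft_force'])
E
```

```text
[ 621.01561271 -242.31685044  225.39206849] [1.79896749e+02 3.67616524e-02 8.48100003e+01] 20.125 [-25.7  18.2  75.3   0.   86.4 -20.5] 40.44844783105718 [-0.28860058 -0.35680049 -0.1144918 ]
```

View pics/s11.png

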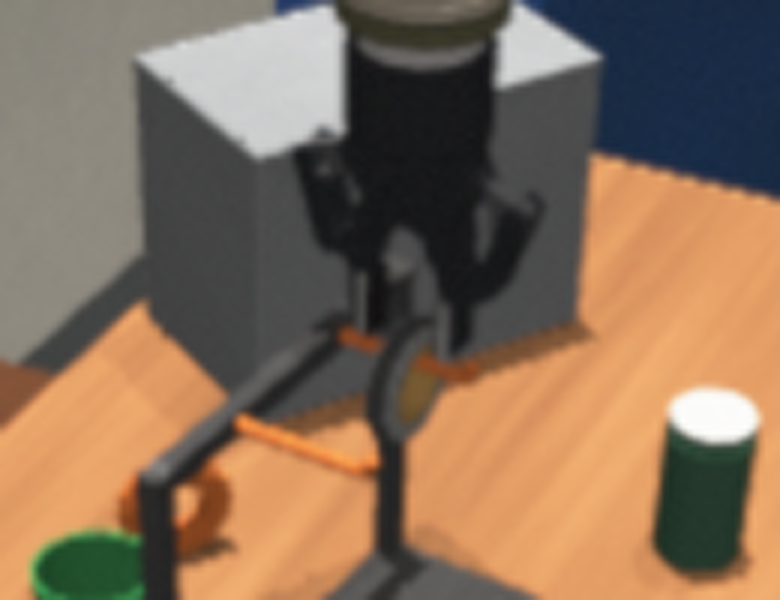

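Straddled correctly; grip, lift 16, pull off.

>>> jog_arm(plan=[[[0, 0, 0], [0, 0, 0.001], -1], [[0, 0, 0], [0, 0, 0.001], -1], [[0, 0, 0], [0, 0, 0.001], -1], [[0, 0, 0], [0, 0, 0.001], -1], [[0, 0, 0], [0, 0, 0.001], -1], [[0, 0, 0], [0, 0, -0.006], -1], [[0, 0, 0], [0, 0, -0.012], -1], [[0, 0, 0], [0, 0, -0.015], -1], [[0, 0, 0], [0, 0, -0.015], -1]], force=50)

```text
time: 21.25
tool_pos: [620.6, -242.1, 239.3]
tcp_rot: [180.0, 0.0, 84.8]
ft_force: [-0.2, 0.5, -2.4]
finger_gap: 14.8
```

>>> jog_arm(plan=[[[0, 0, 0], [0, -0.02, 0], -1], [[0, 0, 0], [0, -0.045, 0], -1], [[0, 0, 0], [0, -0.07, 0], -1], [[0, 0, 0], [0, -0.095, 0], -1], [[0, 0, 0], [0, -0.11, 0], -1], [[0, 0, 0], [0, -0.11, -0.03], -1], [[0, 0, 0], [0, -0.11, -0.06], -1], [[0, 0, 0], [0, -0.11, -0.06], -1], [[0, 0, 0], [0, -0.11, -0.06], -1]])

```text
time: 22.38
tool_pos: [510.6, -232.0, 297.9]
tcp_rot: [-179.9, -0.0, 84.8]
ft_force: [0.1, 0.6, -2.6]
finger_gap: 14.6
```

```bash
python3 - <<'E'
from h import *
s=both()
p,d=s["side"]; crop(p,220,90,380,210,5,"s12.png")
s=sense();print(s['tool_pos'],s['tcp_rot'],s['time'],s['joint_pos'].round(1),s['finger_gap'],s['ft_force'])
E
```

```text
[ 510.30442064 -231.73479822  297.11117059] [-1.79847652e+02 -7.06455822e-02  8.48100201e+01] 22.475 [-29.7   0.6  87.4   0.   92.2 -24.5] 14.540066918508407 [-0.09263347  0.10035249 -2.64921229]
```

View pics/s12.png

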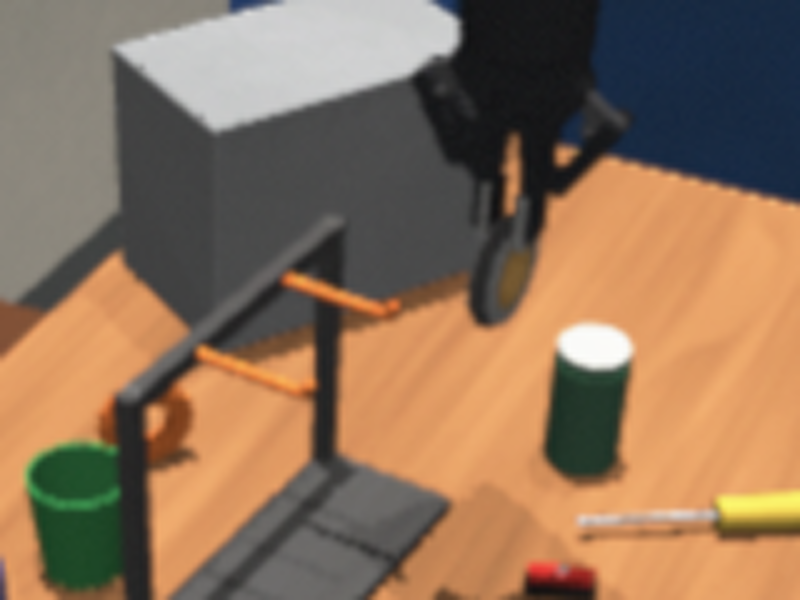

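```bash
python3 pl.py 510.4 -232 298.3 84.8 / 490.7 175.3 290 179.2
```

```text
[-0.0, 0.0, -94.4] [0.4038, -0.0565, 0.0083]
```

>>> jog_arm(plan=[[[0, 0, -94.4], [0.404, -0.0565, 0.008], -1], [[0, 0, -94.4], [0.404, -0.0565, 0.008], -1], [[0, 0, -94.4], [0.404, -0.0565, 0.008], -1], [[0, 0, -94.4], [0.404, -0.0565, 0.008], -1], [[0, 0, -94.4], [0.404, -0.0565, 0.008], -1], [[0, 0, -94.4], [0.404, -0.0565, 0.008], -1], [[0, 0, -94.4], [0.404, -0.0565, 0.008], -1], [[0, 0, -94.4], [0.404, -0.0565, 0.008], -1], [[0, 0, -94.4], [0.404, -0.0565, 0.008], -1], [[0, 0, -94.4], [0.404, -0.0565, 0.008], -1], [[0, 0, -94.4], [0.404, -0.0565, 0.008], -1], [[0, 0, -94.4], [0.404, -0.0565, 0.008], -1]])

```text
time: 23.98
tool_pos: [491.2, 175.1, 290.8]
tcp_rot: [-180.0, -0.0, 179.1]
ft_force: [1.0, -0.8, -1.9]
finger_gap: 14.3
```

>>> jog_arm(plan=[[[0, 0, 0], [0, 0, 0], -1], [[0, 0, 0], [0, 0, 0], -1], [[0, 0, 0], [0, 0, 0], -1]])

```text
time: 24.35
tool_pos: [491.2, 175.3, 291.1]
tcp_rot: [180.0, 0.0, 179.2]
ft_force: [-0.2, 0.2, -2.3]
finger_gap: 14.9
```

```bash
python3 - <<'E'
from h import *
s=both()
p,d=s["side"]; crop(p,180,190,330,320,5,"s13.png")
s=sense();print(s['tool_pos'],s['tcp_rot'],s['time'],s['joint_pos'].round(1),s['finger_gap'],s['ft_force'])
E
```

```text
[491.22687067 175.322917   291.12306473] [1.79999094e+02 6.60385069e-04 1.79200010e+02] 24.45 [ 14.   -5.6  94.    0.   91.6 -75.2] 14.587970928721514 [-0.51570472  0.55936785 -2.39140175]
```

View pics/s13.png

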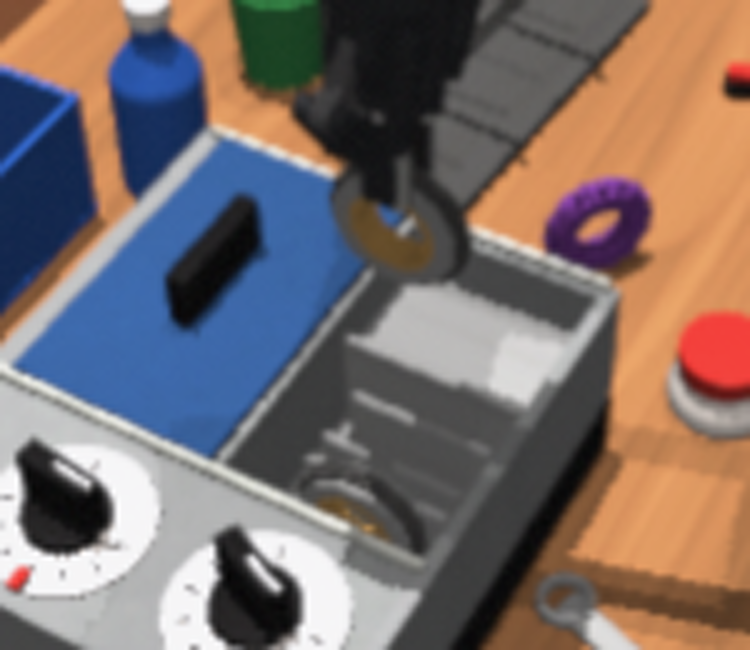

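>>> jog_arm(plan=[[[0, 0, 0], [0.0004, 0, 0.05], -1], [[0, 0, 0], [0.0004, 0, 0.1], -1], [[0, 0, 0], [0.0004, 0, 0.115], -1], [[0, 0, 0], [0.0004, 0, 0.125], -1], [[0, 0, 0], [0.0004, 0, 0.135], -1], [[0, 0, 0], [0.0004, 0, 0.144], -1], [[0, 0, 0], [0.0004, 0, 0.152], -1], [[0, 0, 0], [0.0004, 0, 0.158], -1], [[0, 0, 0], [0.0004, 0, 0.163], -1], [[0, 0, 0], [0.0004, 0, 0.165], -1], [[0, 0, 0], [0.0004, 0, 0.165], -1], [[0, 0, 0], [0.0004, 0, 0.165], -1]])

```text
time: 25.95
tool_pos: [491.0, 175.4, 126.4]
tcp_rot: [180.0, 0.0, 179.2]
ft_force: [0.0, -0.6, -1.6]
finger_gap: 14.4
```

>>> jog_arm(plan=[[[0, 0, 0], [0, 0, 0.0015], -1], [[0, 0, 0], [0, 0, 0.003], -1], [[0, 0, 0], [0, 0, 0.003], -1]])

```text
time: 26.32
tool_pos: [491.2, 175.5, 123.8]
tcp_rot: [180.0, 0.0, 179.2]
ft_force: [-2.2, -0.6, 4.8]
finger_gap: 14.6
```

Contact with the floor; release and lift.

>>> jog_arm(plan=[[[0, 0, 0], [0, 0, 0], -0.34], [[0, 0, 0], [0, 0, 0], -0.34], [[0, 0, 0], [0, 0, 0], -0.34], [[0, 0, 0], [0, 0, 0], -0.34], [[0, 0, 0], [0, 0, -0.02], -0.34], [[0, 0, 0], [0, 0, -0.06], -0.34], [[0, 0, 0], [0, 0, -0.12], -0.34], [[0, 0, 0], [0, 0, -0.18], 0], [[0, 0, 0], [0, 0, -0.18], 0], [[0, 0, 0], [0, 0, -0.18], 0]])

```text
time: 27.58
tool_pos: [490.9, 175.3, 302.9]
tcp_rot: [180.0, 0.0, 179.2]
ft_force: [-0.0, 0.6, -0.7]
finger_gap: 42.8
```

```bash
python3 - <<'E'
from h import *
S=both()
p,d=S["side"]; crop(p,180,190,330,320,5,"s14.png"); crop(p,300,160,420,260,5,"s14b.png")
s=sense();print(s['tool_pos'],s['tcp_rot'],s['time'],s['joint_pos'].round(1),s['finger_gap'],s['ft_force'])
for n in("side","top"):
    p,d=S[n]; cl=cloud(n,d); z=cl[...,2];x=cl[...,0];y=cl[...,1]
    m=((z>9)&(z<35)&(y<-180)&(y>-340)&(x>380)&(x<530)).astype(np.uint8)
    k,l,st,_=cv2.connectedComponentsWithStats(m)
    for i in range(1,k):
        if st[i,4]>40:
            q=cl[l==i]; r=cv2.minAreaRect(q[:,:2].astype(np.float32)); print(n,len(q),[np.round(v,1) for v in r],q[:,2].max())
E
```

```text
[490.10511944 175.13568739 301.21061162] [-1.79956133e+02 -1.61383470e-01  1.79205448e+02] 27.675 [ 14.   -5.7  93.1  -0.   92.8 -75.2] 42.31247550173812 [-0.60532433 -0.94678274 -0.13325942]
side 79 [array([ 457.6, -260.1]), array([48.1, 19.1]), np.float64(17.6)] 25.68893355638977
top 105 [array([ 457.4, -261.8]), array([49.1, 14.8]), np.float64(21.1)] 25.62459045653418
```

View pics/s14.png

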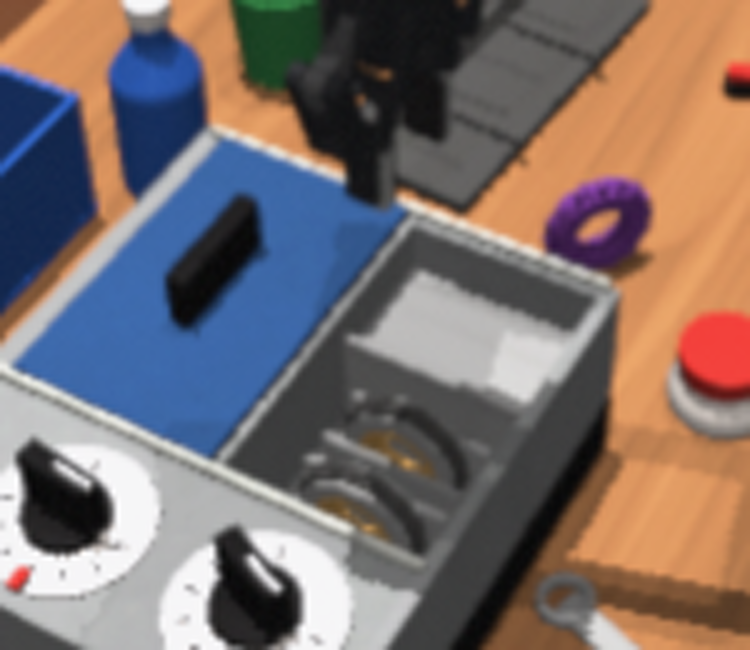

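View pics/s14b.png

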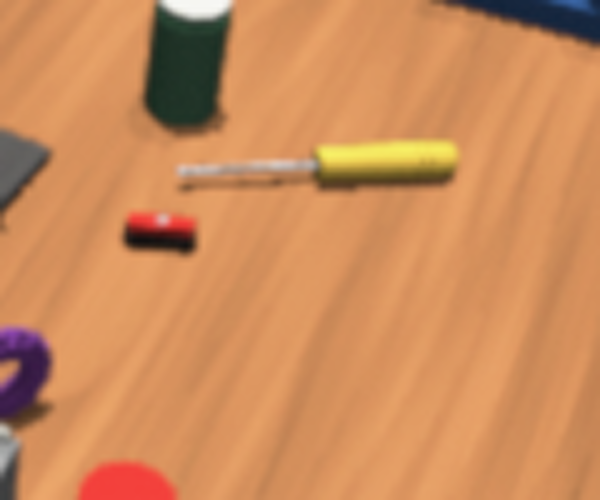

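```bash
python3 pl.py 491 175.3 302.5 179.2 / 470 -100 302 89.2 / 457.5 -261 200 20.3
```

```text
[0.0, -0.0, 90.0] [0.0172, -0.2756, 0.0005]
[0.0, -0.0, 158.9] [0.0274, -0.4367, 0.1025]
```

>>> jog_arm(plan=[[[0, 0, 90], [0.017, -0.2756, 0], -0.25], [[0, 0, 90], [0.017, -0.2756, 0], -0.25], [[0, 0, 90], [0.017, -0.2756, 0], -0.25], [[0, 0, 90], [0.017, -0.2756, 0], -0.25], [[0, 0, 90], [0.017, -0.2756, 0], -0.25], [[0, 0, 158.9], [0.027, -0.437, 0.1025], -0.25], [[0, 0, 158.9], [0.027, -0.437, 0.1025], -0.25], [[0, 0, 158.9], [0.027, -0.437, 0.1025], -0.25], [[0, 0, 158.9], [0.027, -0.437, 0.1025], -0.25], [[0, 0, 158.9], [0.027, -0.437, 0.1025], -0.25], [[0, 0, 158.9], [0.027, -0.437, 0.1025], -0.25], [[0, 0, 158.9], [0.027, -0.437, 0.1025], -0.25]])

```text
time: 29.18
tool_pos: [456.7, -260.6, 198.4]
tcp_rot: [-179.8, 0.0, 49.9]
ft_force: [-0.5, -0.3, 0.9]
finger_gap: 32.2
```

>>> jog_arm(plan=[[[0, 0, 0], [0, 0, 0], -0.25], [[0, 0, 0], [0, 0, 0], -0.25]])

```text
time: 29.42
tool_pos: [457.3, -260.9, 199.6]
tcp_rot: [-179.9, 0.0, 50.5]
ft_force: [-0.2, 0.3, 0.1]
finger_gap: 32.1
```

>>> jog_arm(plan=[[[0, 0, 30.3], [0, 0, 0.04], -0.25], [[0, 0, 30.3], [0, 0, 0.08], -0.25], [[0, 0, 30.3], [0, 0, 0.11], -0.25], [[0, 0, 30.3], [0, 0, 0.11], -0.25], [[0, 0, 30.3], [0, 0, 0.11], -0.25], [[0, 0, 30.3], [0, 0, 0.11], -0.25]])

```text
time: 30.18
tool_pos: [459.0, -262.1, 92.6]
tcp_rot: [179.8, -0.1, 20.1]
ft_force: [-0.5, -1.1, -0.9]
finger_gap: 31.9
```

```bash
python3 - <<'E'
from h import *
S=both()
p,d=S["side"]; crop(p,280,130,400,240,5,"s15.png")
p,d=S["top"]; crop(p,300,200,440,310,5,"t15.png")
s=sense();print(s['tool_pos'],s['tcp_rot'],s['time'],s['joint_pos'].round(1),s['finger_gap'],s['ft_force'])
E
```

```text
[ 458.69067987 -261.88334697   92.19052107] [ 1.79874523e+02 -8.69946721e-02  2.00796324e+01] 30.275 [-35.3   3.9 106.    0.   69.9  34.6] 32.08895002922152 [-0.32220239  0.06479571 -0.28147287]
```

View pics/s15.png

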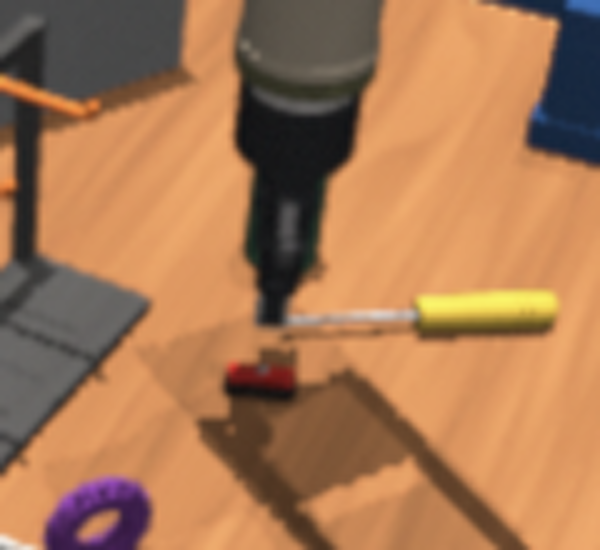

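View pics/t15.png

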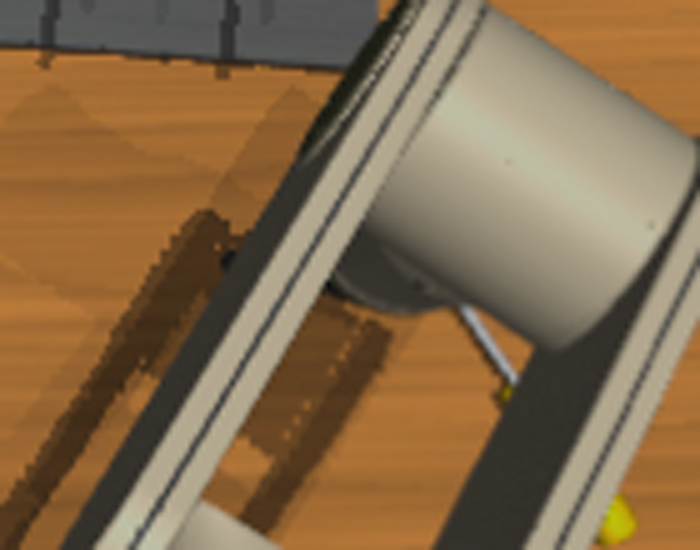

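>>> jog_arm(plan=[[[0, 0, 0], [-0.001, 0, 0.03], -0.25], [[0, 0, 0], [-0.001, 0, 0.055], -0.25], [[0, 0, 0], [-0.001, 0, 0.069], -0.25], [[0, 0, 0], [-0.001, 0, 0.069], -0.25], [[0, 0, 0], [-0.001, 0, 0.069], -1], [[0, 0, 0], [-0.001, 0, 0.069], -1], [[0, 0, 0], [-0.001, 0, 0.069], -1], [[0, 0, 0], [-0.001, 0, 0.069], -1], [[0, 0, 0], [-0.001, 0, 0.069], -1]], force=40)

```text
time: 31.4
tool_pos: [457.7, -262.2, 22.8]
tcp_rot: [179.9, -0.1, 20.0]
ft_force: [-0.5, 0.8, 6.2]
finger_gap: 15.2
```

>>> jog_arm(plan=[[[0, 0, 0], [0, 0, -0.02], -1], [[0, 0, 0], [0, 0, -0.06], -1], [[0, 0, 0], [0, 0, -0.12], -1], [[0, 0, 0], [0, 0, -0.18], -1], [[0, 0, 0], [0, 0, -0.22], -1], [[0, 0, 0], [0, 0, -0.22], -1], [[0, 0, 0], [0, 0, -0.22], -1]])

```text
time: 32.28
tool_pos: [456.5, -261.4, 240.8]
tcp_rot: [-180.0, 0.0, 20.0]
ft_force: [0.1, 0.0, -1.3]
finger_gap: 15.1
```

```bash
python3 - <<'E'
from h import *
S=both()
p,d=S["side"]; crop(p,280,100,420,240,5,"s16.png")
s=sense();print(s['tool_pos'],s['tcp_rot'],s['time'],s['joint_pos'].round(1),s['finger_gap'],s['ft_force'])
E
python3 pl.py 458 -262 242 20.1 / 490.5 104.4 250 89.2
```

```text
[ 455.98695351 -260.97423364  239.55994943] [-1.79844230e+02  1.09360649e-01  1.99945619e+01] 32.375 [-35.4  -3.7  97.6  -0.   86.3  34.6] 15.106793156854842 [ 0.59449732 -0.26406773 -0.97431812]
[0.0, 0.0, -69.1] [0.1564, -0.3329, -0.008]
```

View pics/s16.png

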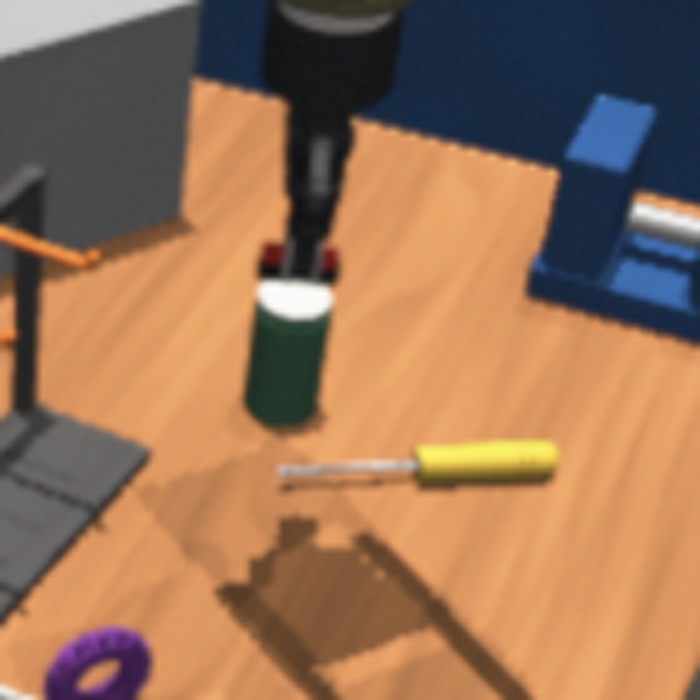

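>>> jog_arm(plan=[[[0, 0, -69.1], [0.1565, -0.333, -0.008], -1], [[0, 0, -69.1], [0.1565, -0.333, -0.008], -1], [[0, 0, -69.1], [0.1565, -0.333, -0.008], -1], [[0, 0, -69.1], [0.1565, -0.333, -0.008], -1], [[0, 0, -69.1], [0.1565, -0.333, -0.008], -1], [[0, 0, -69.1], [0.1565, -0.333, -0.008], -1], [[0, 0, -69.1], [0.1565, -0.333, -0.008], -1], [[0, 0, -69.1], [0.1565, -0.333, -0.008], -1], [[0, 0, -69.1], [0.1565, -0.333, -0.008], -1], [[0, 0, -69.1], [0.1565, -0.333, -0.008], -1], [[0, 0, -69.1], [0.1565, -0.333, -0.008], -1]])

```text
time: 33.75
tool_pos: [490.1, 104.2, 249.6]
tcp_rot: [-180.0, -0.0, 89.0]
ft_force: [-0.5, -0.4, -0.6]
finger_gap: 15.0
```

```bash
python3 - <<'E'
from h import *
S=both()
p,d=S["side"]; crop(p,180,180,320,310,5,"s17.png")
p,d=S["top"]; crop(p,120,140,270,280,5,"t17.png")
s=sense();print(s['tool_pos'],s['tcp_rot'],s['time'],s['joint_pos'].round(1),s['finger_gap'],s['ft_force'])
E
```

```text
[490.14026614 104.45140625 249.66973132] [ 1.79991516e+02 -2.24582249e-03  8.90283561e+01] 33.85 [  6.2  -8.  100.6   0.   87.4   7.1] 14.727177755911542 [-0.44758918 -0.02180555  0.42819488]
```

View pics/s17.png

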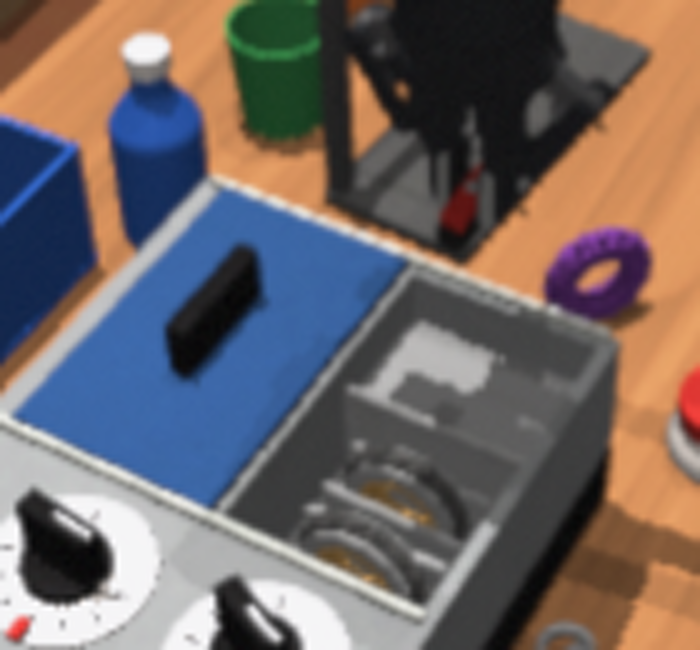

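>>> jog_arm(plan=[[[0, 0, 0], [0, 0, 0.05], -1], [[0, 0, 0], [0, 0, 0.09], -1], [[0, 0, 0], [0, 0, 0.11], -1], [[0, 0, 0], [0, 0, 0.12], -1], [[0, 0, 0], [0, 0, 0.127], -1], [[0, 0, 0], [0, 0, 0.13], -1], [[0, 0, 0], [0, 0, 0.13], -1], [[0, 0, 0], [0, 0, 0.13], -1]])

```text
time: 34.85
tool_pos: [490.6, 104.9, 120.3]
tcp_rot: [179.9, -0.0, 89.1]
ft_force: [-0.4, 0.2, -0.8]
finger_gap: 14.9
```

>>> jog_arm(plan=[[[0, 0, 0], [0, 0, 0.0015], -1], [[0, 0, 0], [0, 0, 0.002], -1], [[0, 0, 0], [0, 0, 0.002], -1]])

```text
time: 35.22
tool_pos: [490.2, 104.9, 117.8]
tcp_rot: [180.0, -0.0, 89.1]
ft_force: [-0.6, 0.1, 2.9]
finger_gap: 14.8
```

>>> jog_arm(plan=[[[0, 0, 0], [0, 0, 0.0005], -0.25], [[0, 0, 0], [0, 0, 0.0005], -0.25], [[0, 0, 0], [0, 0, 0.0005], -0.25], [[0, 0, 0], [0, 0, 0.0005], -0.25], [[0, 0, 0], [0, 0, -0.02], -0.25], [[0, 0, 0], [0, 0, -0.06], -0.25], [[0, 0, 0], [0, 0, -0.12], 0], [[0, 0, 0], [0, 0, -0.16], 0], [[0, 0, 0], [0, 0, -0.16], 0]])

```text
time: 36.35
tool_pos: [492.1, 105.1, 282.2]
tcp_rot: [179.6, -0.1, 89.1]
ft_force: [-0.4, 0.4, -0.7]
finger_gap: 42.6
```

```bash
python3 - <<'E'
from h import *
S=both()
p,d=S["side"]; crop(p,180,180,320,310,5,"s18.png")
p,d=S["top"]; crop(p,120,140,270,280,5,"t18.png")
s=sense();print(s['tool_pos'],s['tcp_rot'],s['time'],s['joint_pos'].round(1),s['finger_gap'],s['ft_force'])
E
python3 pl.py 490.5 104.9 280 89.1 / 570 160.5 280 89.3 / 610 160.5 280 89.3 / 610 160.5 162 89.3
```

```text
[490.16697194 104.86741195 277.53352429] [ 1.79967346e+02 -6.14192471e-03  8.90940225e+01] 36.45 [ 6.2 -8.6 98.2  0.  90.4  7.1] 42.88331264551359 [-0.25540052  0.02316097 -0.43496971]
[0.0, 0.0, -0.2] [0.0568, 0.0786, 0.0]
[0.0, 0.0, -0.2] [0.0575, 0.1186, 0.0]
[0.0, 0.0, -0.2] [0.0575, 0.1186, 0.118]
```

View pics/s18.png

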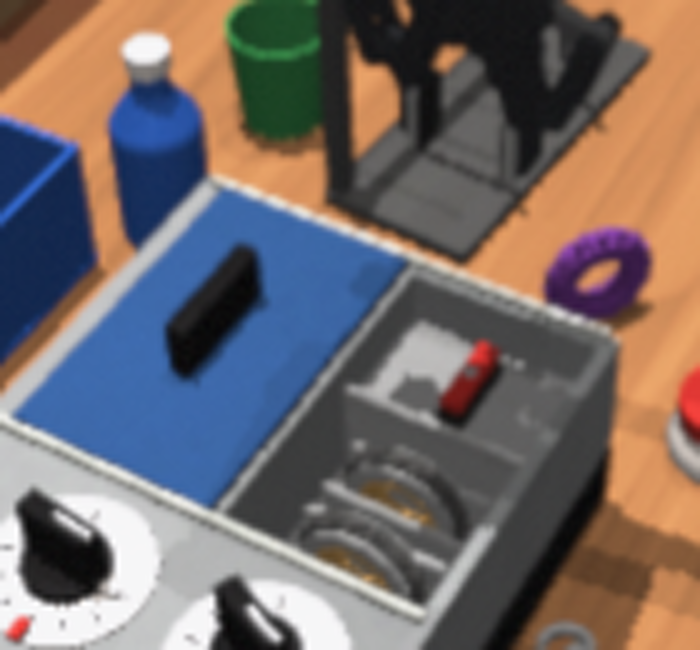

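>>> jog_arm(plan=[[[0, 0, -0.2], [0.057, 0.1186, 0], 0.1], [[0, 0, -0.2], [0.057, 0.1186, 0], 0.1], [[0, 0, -0.2], [0.057, 0.1186, 0], 0.1], [[0, 0, -0.2], [0.057, 0.1186, 0.05], 0.1], [[0, 0, -0.2], [0.057, 0.1186, 0.09], 0.1], [[0, 0, -0.2], [0.057, 0.1186, 0.115], 0.1], [[0, 0, -0.2], [0.057, 0.1186, 0.115], 0.1], [[0, 0, -0.2], [0.057, 0.1186, 0.115], -1], [[0, 0, -0.2], [0.057, 0.1186, 0.115], -1], [[0, 0, -0.2], [0.057, 0.1186, 0.115], -1], [[0, 0, -0.2], [0.057, 0.1186, 0.115], -1], [[0, 0, -0.2], [0.057, 0.1186, 0.115], -1]], force=30)

```text
time: 37.95
tool_pos: [610.6, 160.1, 164.8]
tcp_rot: [179.8, -0.0, 89.3]
ft_force: [-1.3, -0.6, 5.8]
finger_gap: 13.3
```

```bash
python3 - <<'E'
from h import *
S=both()
p,d=S["side"]; crop(p,180,180,320,310,5,"s19.png"); cv2.imwrite("pics/side19.png",p)
s=sense();print(s['tool_pos'],s['tcp_rot'],s['time'],s['joint_pos'].round(1),s['finger_gap'],s['ft_force'])
E
```

```text
[610.52343966 160.07908292 164.74614295] [ 1.79837942e+02 -2.76336213e-02  8.92853050e+01] 38.05 [10.  15.  85.6 -0.  79.3 10.8] 13.030816624947306 [-1.06245202 -0.03881705  6.09979892]
```

View pics/side19.png

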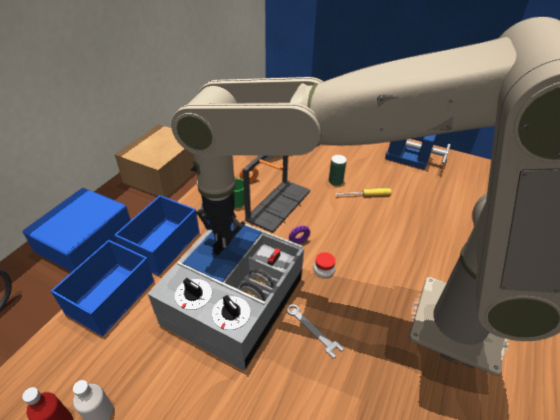

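Block and wheels in place, handle gripped, no other block on the bench. Slide shut (~120 mm).

>>> jog_arm(plan=[[[0, 0, 0], [0, -0.015, 0], -1], [[0, 0, 0], [0, -0.03, 0], -1], [[0, 0, 0], [0, -0.045, 0], -1], [[0, 0, 0], [0, -0.06, 0], -1], [[0, 0, 0], [0, -0.075, 0], -1], [[0, 0, 0], [0, -0.09, 0], -1], [[0, 0, 0], [0, -0.1, 0], -1], [[0, 0, 0], [0, -0.108, 0], -1], [[0, 0, 0], [0, -0.114, 0], -1], [[0, 0, 0], [0, -0.117, 0], -1], [[0, 0, 0], [0, -0.117, 0], -1]])

```text
time: 39.42
tool_pos: [493.6, 162.0, 164.7]
tcp_rot: [179.8, -0.1, 89.3]
ft_force: [-0.6, 1.0, 7.8]
finger_gap: 13.4
```

>>> jog_arm(plan=[[[0, 0, 0], [0, -0.002, 0], -1], [[0, 0, 0], [0, -0.004, 0], -1], [[0, 0, 0], [0, -0.005, 0], -1], [[0, 0, 0], [0, -0.005, 0], -1]])

```text
time: 39.92
tool_pos: [490.6, 162.0, 164.8]
tcp_rot: [179.6, -0.1, 89.3]
ft_force: [11.9, 2.4, -0.5]
finger_gap: 13.4
```

>>> jog_arm(plan=[[[0, 0, 0], [0, -0.0015, 0], -1], [[0, 0, 0], [0, -0.0015, 0], -1]])

```text
time: 40.17
tool_pos: [490.6, 162.0, 164.8]
tcp_rot: [179.4, -0.1, 89.3]
ft_force: [21.3, 2.6, -7.1]
finger_gap: 13.3
```

>>> jog_arm(plan=[[[0, 0, 0], [0, 0.0025, 0], -1], [[0, 0, 0], [0, 0.0025, 0], 0], [[0, 0, 0], [0, 0.0025, 0], 0], [[0, 0, 0], [0, 0.0025, 0], 0], [[0, 0, 0], [0, 0.0025, -0.02], 0], [[0, 0, 0], [0, 0.0025, -0.08], 0], [[0, 0, 0], [0, 0.0025, -0.14], 0], [[0, 0, 0], [-0.06, 0.0025, -0.14], 0], [[0, 0, 0], [-0.12, 0.0025, -0.14], 0], [[0, 0, 0], [-0.18, 0.0025, -0.14], 0], [[0, 0, 0], [-0.2, 0.0025, -0.14], 0], [[0, 0, 0], [-0.2, 0.0025, -0.14], 0]])

```text
time: 41.68
tool_pos: [485.8, -39.9, 302.4]
tcp_rot: [-180.0, 0.0, 89.1]
ft_force: [0.7, 0.4, 0.1]
finger_gap: 42.7
```

```bash
python3 - <<'E'
from h import *
import pickle
S=both(); pickle.dump(S,open('s3.pkl','wb'))
p,d=S["side"]; crop(p,145,250,255,340,7,"s20.png")
p,d=S["top"]; crop(p,110,150,250,275,5,"t20.png")
crop(p,112,175,162,265,6,"t20b.png")
s=sense();print(s['tool_pos'],s['tcp_rot'],s['time'],s['joint_pos'].round(1),s['finger_gap'],s['ft_force'])
for n in("top","side"):
    p,d=S[n]; cl=cloud(n,d); z=cl[...,2];x=cl[...,0];y=cl[...,1]
    hsv=cv2.cvtColor(p,cv2.COLOR_BGR2HSV)
    def rect(m,nm):
        n_,l,st,_=cv2.connectedComponentsWithStats(m.astype(np.uint8)); 
        i=1+np.argmax(st[1:,4]); q=cl[l==i]
        r=cv2.minAreaRect(q[:,:2].astype(np.float32)); print(n,nm,len(q),[np.round(v,1) for v in r],'z',q[:,2].mean().round(1)); return q
    rect((z>152)&(z<190)&(x>420)&(x<680)&(y>80)&(y<240),"handle")
    for nm,a,b in(("time",440,540),("heat",545,640)):
        dl=(x>a)&(x<b)&(y>255)&(y<390)
        rect((z>150)&(z<190)&dl,nm)
        q=rect((hsv[...,2]>150)&(hsv[...,1]<40)&dl&(z<145),nm+" face")
        m=((hsv[...,0]<8)|(hsv[...,0]>172))&(hsv[...,1]>130)&(hsv[...,2]>100)&dl&(z<150)
        print("red",m.sum(),cl[m].mean(0).round(1),cl[m].min(0).round(1),cl[m].max(0).round(1))
E
```

```text
[485.97727693 -38.14162254 302.4294403 ] [-1.79980322e+02 -2.46695084e-02  8.92707157e+01] 41.775 [-10.5 -11.1  97.8   0.   93.3  -9.8] 43.116630474982685 [-0.2360408  -0.76216358  0.74930295]
top handle 195 [array([489.9, 161.4]), array([68.2, 13.7]), np.float64(89.2)] z 168.7
top time 144 [array([488.5, 317. ]), array([15.7, 42.2]), np.float64(67.9)] z 166.8
top time face 933 [array([491.3, 311.7]), array([104.5,  97.4]), np.float64(89.1)] z 130.6
red 8 [486.7 354.9 133.7] [485.2 350.8 132.1] [488.  359.3 136. ]
top heat 142 [array([594.5, 314.7]), array([15. , 42.7]), np.float64(82.5)] z 167.5
top heat face 840 [array([592.3, 310.5]), array([ 94.4, 107.3]), np.float64(0.3)] z 130.7
red 11 [593.2 353.5 133.6] [589.7 347.9 129.9] [596.1 358.7 137.2]
side handle 209 [array([490., 163.]), array([70.7, 14.7]), np.float64(89.4)] z 167.5
side time 170 [array([488.5, 318.4]), array([15.1, 41.4]), np.float64(65.8)] z 166.5
side time face 1530 [array([490. , 314.8]), array([111.7,  99.9]), np.float64(90.0)] z 130.5
red 9 [486.4 357.4 134.2] [484.8 352.3 132.7] [487.9 362.4 135.6]
side heat 171 [array([594. , 316.6]), array([15. , 43.2]), np.float64(84.3)] z 165.9
side heat face 1247 [array([592.5, 311.9]), array([ 94.9, 112.8]), np.float64(0.0)] z 130.5
red 10 [593.  355.1 133.7] [590.4 349.6 130.2] [595.8 360.1 135.7]
```

View pics/t20.png

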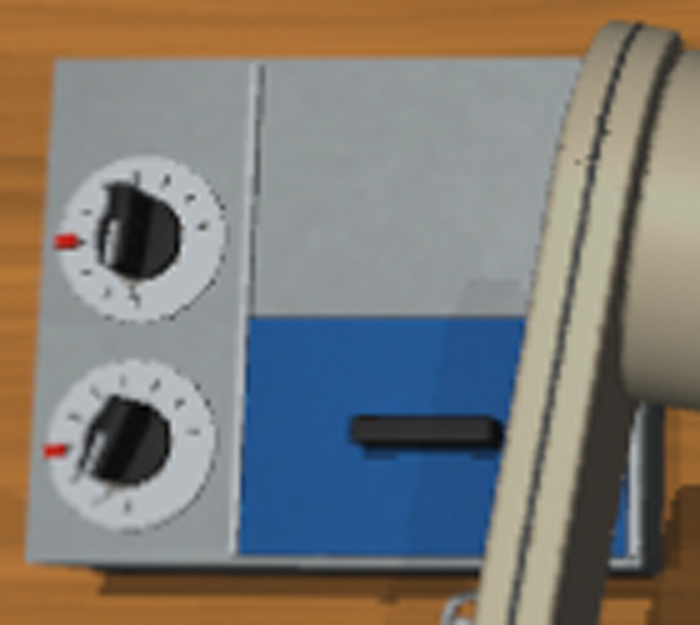

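View pics/s20.png

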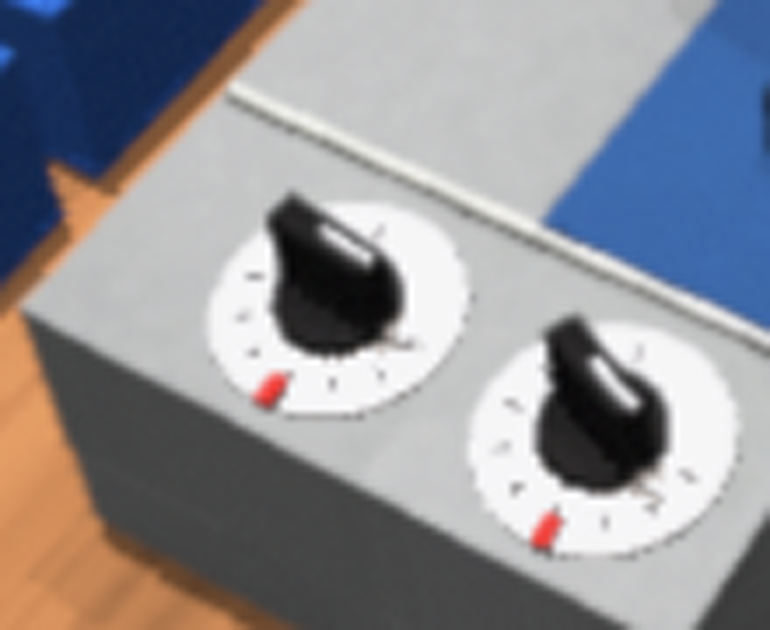

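View pics/t20b.png

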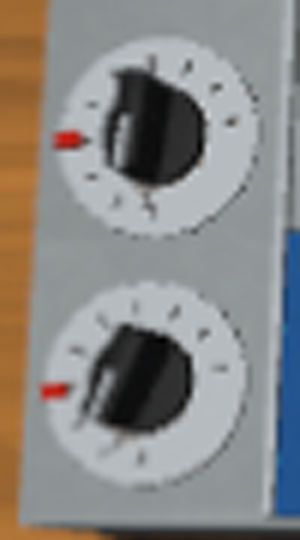

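```bash
python3 pl.py 486 -38.3 302.4 89.3 / 488.5 317.7 240 156.8
```

```text
[-0.0, 0.0, -67.5] [0.356, -0.0018, 0.0624]
```

>>> jog_arm(plan=[[[0, 0, -67.5], [0.356, -0.002, 0.0], 0], [[0, 0, -67.5], [0.356, -0.002, 0.0], 0], [[0, 0, -67.5], [0.356, -0.002, 0.0], 0], [[0, 0, -67.5], [0.356, -0.002, 0.0], 0], [[0, 0, -67.5], [0.356, -0.002, 0.0], 0], [[0, 0, -67.5], [0.356, -0.002, 0.03], 0], [[0, 0, -67.5], [0.356, -0.002, 0.062], 0], [[0, 0, -67.5], [0.356, -0.002, 0.062], 0], [[0, 0, -67.5], [0.356, -0.002, 0.062], 0], [[0, 0, -67.5], [0.356, -0.002, 0.062], 0], [[0, 0, -67.5], [0.356, -0.002, 0.062], 0]])

```text
time: 43.15
tool_pos: [489.2, 317.4, 242.2]
tcp_rot: [179.9, 0.1, 156.7]
ft_force: [-0.1, 1.1, 0.1]
finger_gap: 42.8
```

```bash
python3 - <<'E'
from h import *
S=both()
p,d=S["side"]; crop(p,145,220,265,340,6,"s21.png")
s=sense();print(s['tool_pos'],s['tcp_rot'],s['time'],s['joint_pos'].round(1),s['finger_gap'],s['ft_force'])
E
```

```text
[488.92544515 317.31345159 241.51120896] [1.79938266e+02 4.70096086e-02 1.56745591e+02] 43.25 [ 27.9   4.9  88.7   0.   86.3 -38.8] 42.26350164519423 [-0.22977817 -0.03435002  0.29300992]
```

View pics/s21.png

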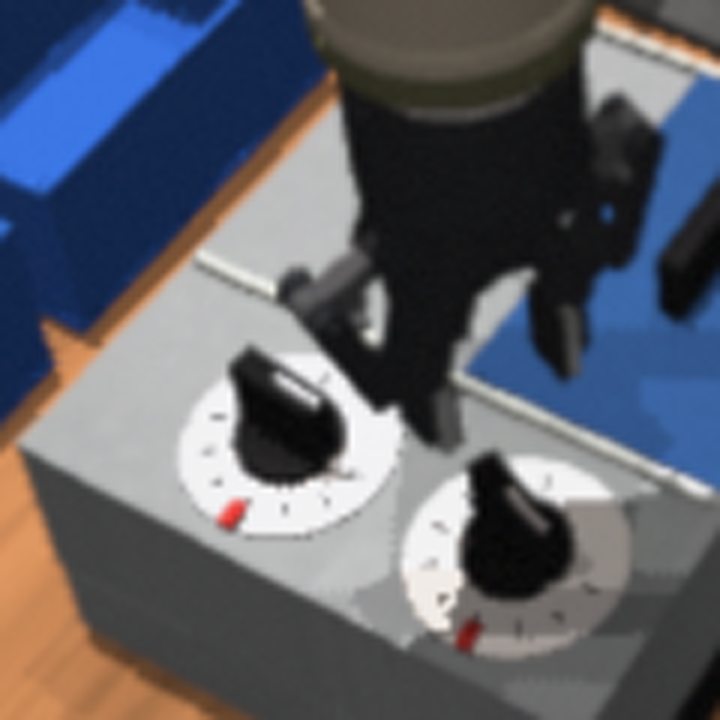

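Descend to TCP ≈162 and grip.

>>> jog_arm(plan=[[[0, 0, 0], [0, 0, 0.03], -0.1], [[0, 0, 0], [0, 0, 0.06], -0.1], [[0, 0, 0], [0, 0, 0.079], -0.1], [[0, 0, 0], [0, 0, 0.079], -0.1], [[0, 0, 0], [0, 0, 0.079], -0.1], [[0, 0, 0], [0, 0, 0.079], -1], [[0, 0, 0], [0, 0, 0.079], -1], [[0, 0, 0], [0, 0, 0.079], -1], [[0, 0, 0], [0, 0, 0.079], -1], [[0, 0, 0], [0, 0, 0.079], -1]], force=40)

```text
time: 44.5
tool_pos: [489.0, 317.2, 163.3]
tcp_rot: [180.0, 0.1, 156.8]
ft_force: [-2.6, -4.3, 6.4]
finger_gap: 13.6
```

>>> jog_arm(plan=[[[0, 0, 8], [0, 0, 0], -1], [[0, 0, 16], [0, 0, 0], -1], [[0, 0, 24], [0, 0, 0], -1], [[0, 0, 32], [0, 0, 0], -1], [[0, 0, 40], [0, 0, 0], -1], [[0, 0, 48], [0, 0, 0], -1], [[0, 0, 56], [0, 0, 0], -1], [[0, 0, 61], [0, 0, 0], -1], [[0, 0, 63.8], [0, 0, 0], -1], [[0, 0, 63.8], [0, 0, 0], -1], [[0, 0, 63.8], [0, 0, 0], -1], [[0, 0, 63.8], [0, 0, 0], -1]])

```text
time: 46.0
tool_pos: [489.4, 317.3, 163.3]
tcp_rot: [179.9, -0.0, 93.0]
ft_force: [-1.0, -3.3, 6.2]
finger_gap: 13.3
```

Release, lift, and go to the heat dial.

>>> jog_arm(plan=[[[0, 0, 0], [0, 0, 0], -0.1], [[0, 0, 0], [0, 0, 0], -0.1], [[0, 0, 0], [0, 0, 0], -0.1], [[0, 0, 0], [0, 0, 0], -0.1], [[0, 0, 0], [0, 0, -0.02], -0.1], [[0, 0, 0], [0, 0, -0.06], -0.1], [[0, 0, 0], [0, 0, -0.08], -0.1], [[0, 0, 0], [0, 0, -0.08], -0.1], [[0, 0, 0], [0, 0, -0.08], -0.1]])

```text
time: 47.12
tool_pos: [488.0, 317.2, 240.4]
tcp_rot: [-179.9, 0.0, 93.0]
ft_force: [-0.0, -0.0, 0.5]
finger_gap: 38.3
```

```bash
python3 - <<'E'
from h import *
S=both()
p,d=S["side"]; crop(p,145,220,265,340,6,"s22.png")
s=sense();print(s['tool_pos'],s['tcp_rot'],s['time'],s['joint_pos'].round(1),s['finger_gap'],s['ft_force'])
E
python3 pl.py 489 317.3 243 93 / 594.2 315.7 243 172.7
```

```text
[487.71383337 317.05222709 239.68462728] [-1.79848475e+02  7.19495091e-02  9.29918275e+01] 47.225 [28.   5.  88.8 -0.  86.4 25. ] 38.527052997158826 [-0.26023073  0.12687911  1.05451599]
[0.0, 0.0, -79.7] [-0.0071, 0.105, 0.0]
```

View pics/s22.png

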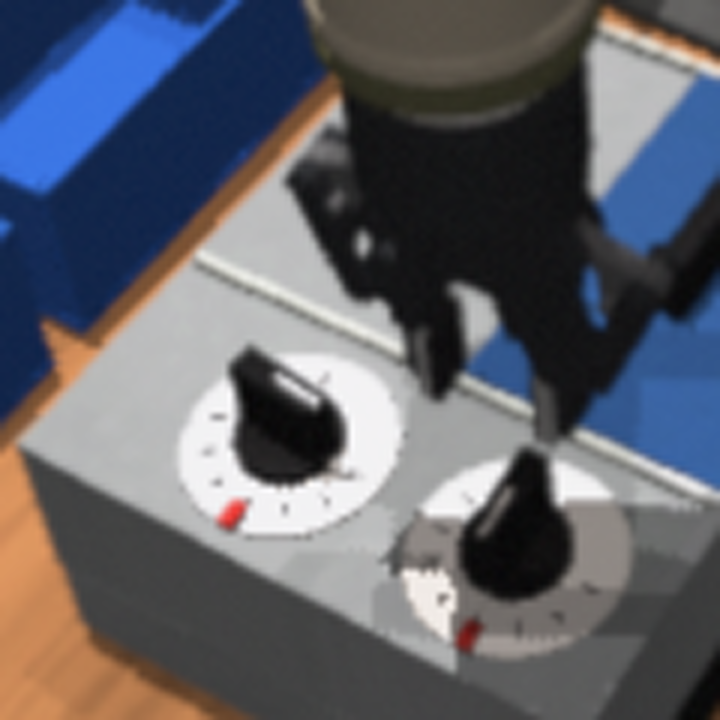

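>>> jog_arm(plan=[[[0, 0, -79.7], [-0.007, 0.105, 0], -0.1], [[0, 0, -79.7], [-0.007, 0.105, 0], -0.1], [[0, 0, -79.7], [-0.007, 0.105, 0], -0.1], [[0, 0, -79.7], [-0.007, 0.105, 0], -0.1], [[0, 0, -79.7], [-0.007, 0.105, 0], -0.1], [[0, 0, -79.7], [-0.007, 0.105, 0], -0.1], [[0, 0, -79.7], [-0.007, 0.105, 0], -0.1], [[0, 0, -79.7], [-0.007, 0.105, 0], -0.1], [[0, 0, -79.7], [-0.007, 0.105, 0], -0.1], [[0, 0, -79.7], [-0.007, 0.105, 0], -0.1], [[0, 0, -79.7], [-0.007, 0.105, 0], -0.1]])

```text
time: 48.6
tool_pos: [593.6, 315.9, 241.2]
tcp_rot: [-180.0, -0.0, 172.6]
ft_force: [0.2, -0.2, -0.1]
finger_gap: 38.2
```

```bash
python3 - <<'E'
from h import *
S=both()
p,d=S["side"]; crop(p,145,220,265,340,6,"s23.png")
s=sense();print(s['tool_pos'],s['tcp_rot'],s['time'],s['joint_pos'].round(1),s['finger_gap'],s['ft_force'])
E
```

```text
[593.68373846 315.95540337 241.51967309] [-1.79994789e+02 -5.66317267e-03  1.72657356e+02] 48.7 [ 23.7  18.9  72.9  -0.   88.3 -59. ] 38.606117134173466 [ 0.4052957  -0.15744277  0.9371177 ]
```

View pics/s23.png

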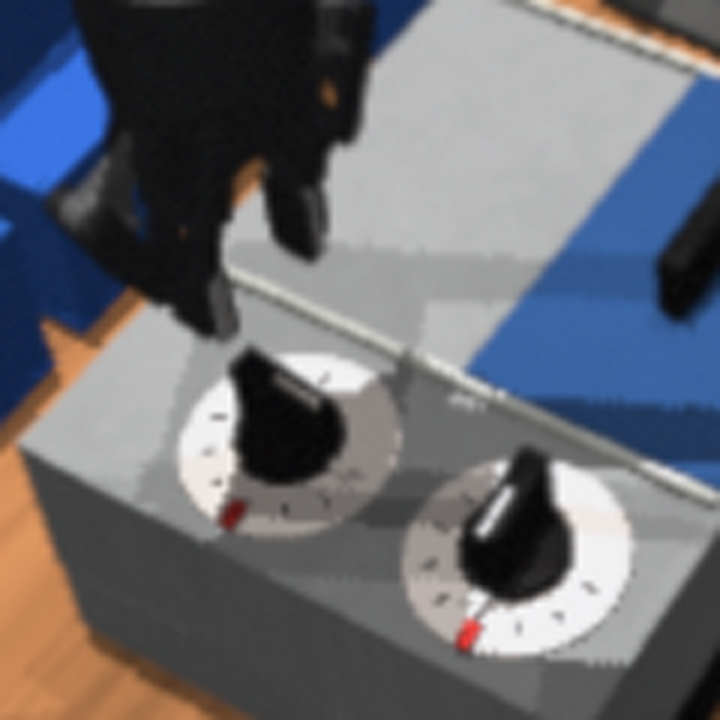

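>>> jog_arm(plan=[[[0, 0, 0], [0, 0, 0.03], -0.1], [[0, 0, 0], [0, 0, 0.06], -0.1], [[0, 0, 0], [0, 0, 0.079], -0.1], [[0, 0, 0], [0, 0, 0.079], -0.1], [[0, 0, 0], [0, 0, 0.079], -0.1], [[0, 0, 0], [0, 0, 0.079], -1], [[0, 0, 0], [0, 0, 0.079], -1], [[0, 0, 0], [0, 0, 0.079], -1], [[0, 0, 0], [0, 0, 0.079], -1], [[0, 0, 0], [0, 0, 0.079], -1]], force=40)

```text
time: 49.95
tool_pos: [594.5, 315.3, 164.6]
tcp_rot: [-180.0, 0.1, 172.7]
ft_force: [-2.0, -5.1, 5.0]
finger_gap: 13.3
```

>>> jog_arm(plan=[[[0, 0, 8], [0, 0, 0], -1], [[0, 0, 16], [0, 0, 0], -1], [[0, 0, 24], [0, 0, 0], -1], [[0, 0, 33], [0, 0, 0], -1], [[0, 0, 42], [0, 0, 0], -1], [[0, 0, 51], [0, 0, 0], -1], [[0, 0, 60], [0, 0, 0], -1], [[0, 0, 69], [0, 0, 0], -1], [[0, 0, 77], [0, 0, 0], -1], [[0, 0, 81.1], [0, 0, 0], -1], [[0, 0, 81.1], [0, 0, 0], -1], [[0, 0, 81.1], [0, 0, 0], -1]])

```text
time: 51.45
tool_pos: [594.4, 315.1, 164.6]
tcp_rot: [179.9, 0.1, 91.6]
ft_force: [-2.5, -5.2, 5.7]
finger_gap: 13.1
```

>>> jog_arm(plan=[[[0, 0, 0], [0, 0, 0], -0.1], [[0, 0, 0], [0, 0, 0], -0.1], [[0, 0, 0], [0, 0, 0], -0.1], [[0, 0, 0], [0, 0, 0], -0.1], [[0, 0, 0], [0, 0, -0.02], -0.1], [[0, 0, 0], [0, 0, -0.06], -0.1], [[0, 0, 0], [0, 0, -0.12], -0.1], [[0, 0, 0], [-0.05, 0, -0.13], -0.1], [[0, 0, 0], [-0.11, 0, -0.13], -0.1], [[0, 0, 0], [-0.17, 0, -0.13], -0.1], [[0, 0, 0], [-0.23, 0, -0.13], -0.1], [[0, 0, 0], [-0.28, 0, -0.13], -0.1]])

```text
time: 52.95
tool_pos: [601.6, 33.8, 294.7]
tcp_rot: [179.9, 0.0, 91.6]
ft_force: [1.0, -0.3, -0.2]
finger_gap: 38.5
```

>>> jog_arm(plan=[[[0, 0, 0], [-0.06, 0, 0], 0], [[0, 0, 0], [-0.12, 0, 0], 0], [[0, 0, 0], [-0.12, 0, 0], 0]])

```text
time: 53.32
tool_pos: [604.7, -88.3, 294.2]
tcp_rot: [179.9, 0.1, 91.3]
ft_force: [0.8, -0.7, -0.1]
finger_gap: 42.7
```

```bash
python3 - <<'E'
from h import *
S=both()
p,d=S["side"]; crop(p,145,220,265,340,6,"s24.png"); 
p,d=S["top"]; crop(p,110,160,165,265,6,"t24.png"); cv2.imwrite("pics/top24.png",p)
s=sense();print(s['tool_pos'],s['tcp_rot'],s['time'],s['finger_gap'],s['ft_force'])
for n in("top","side"):
    p,d=S[n]; cl=cloud(n,d); z=cl[...,2];x=cl[...,0];y=cl[...,1]
    hsv=cv2.cvtColor(p,cv2.COLOR_BGR2HSV)
    def rect(m,nm):
        n_,l,st,_=cv2.connectedComponentsWithStats(m.astype(np.uint8)); 
        i=1+np.argmax(st[1:,4]); q=cl[l==i]
        r=cv2.minAreaRect(q[:,:2].astype(np.float32)); print(n,nm,len(q),[np.round(v,1) for v in r],'z',q[:,2].mean().round(1)); return r
    rect((z>152)&(z<190)&(x>420)&(x<680)&(y>80)&(y<240),"handle")
    for nm,a,b in(("time",440,540),("heat",545,640)):
        dl=(x>a)&(x<b)&(y>255)&(y<390)
        r=rect((z>150)&(z<190)&dl,nm)
        m=((hsv[...,0]<8)|(hsv[...,0]>172))&(hsv[...,1]>130)&(hsv[...,2]>70)&dl&(z<150)
        c=cl[m].mean(0); print("red",m.sum(),c.round(1), "theta",np.degrees(np.arctan2(c[1]-r[0][1],r[0][0]-c[0])).round(1))
E
```

```text
[604.99636004 -84.38144621 293.95033806] [ 1.79919333e+02 -8.63294113e-03  9.14919657e+01] 53.425 42.55044834291359 [-0.08301571  0.73361698  0.34404069]
top handle 195 [array([489.9, 161.7]), array([69.2, 13.7]), np.float64(89.5)] z 168.7
top time 122 [array([488.7, 315.8]), array([14. , 42.5]), np.float64(2.5)] z 168.6
red 8 [486.8 355.2 132.9] theta 87.2
top heat 132 [array([593.6, 315.6]), array([14.4, 43.1]), np.float64(0.5)] z 167.5
red 10 [593.1 354.  134. ] theta 89.3
side handle 210 [array([490.3, 163.1]), array([70.1, 14.4]), np.float64(88.9)] z 167.3
side time 175 [array([489. , 318.2]), array([13.7, 42.6]), np.float64(3.1)] z 166.4
red 9 [486.6 357.1 133.5] theta 86.5
side heat 178 [array([593.7, 317.6]), array([15. , 42.5]), np.float64(3.4)] z 165.9
red 10 [593.1 355.  133.5] theta 89.2
```

View pics/s24.png

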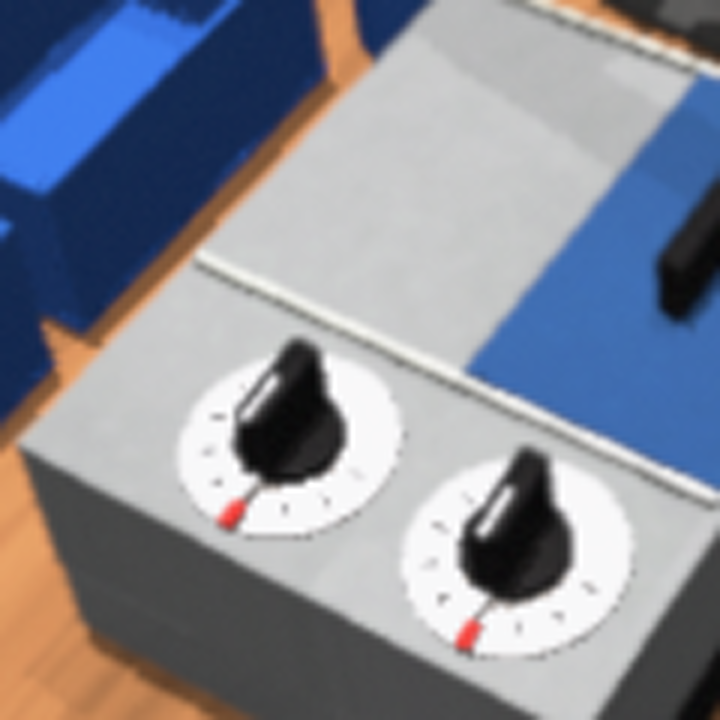

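View pics/t24.png

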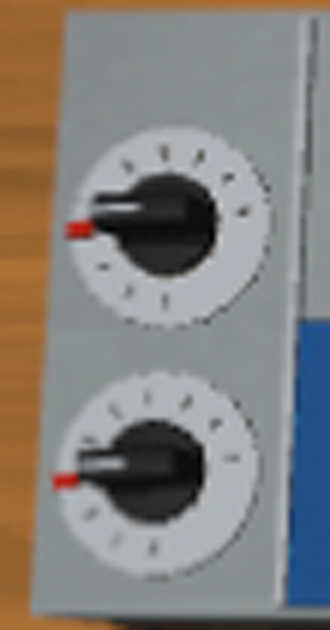

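View pics/top24.png

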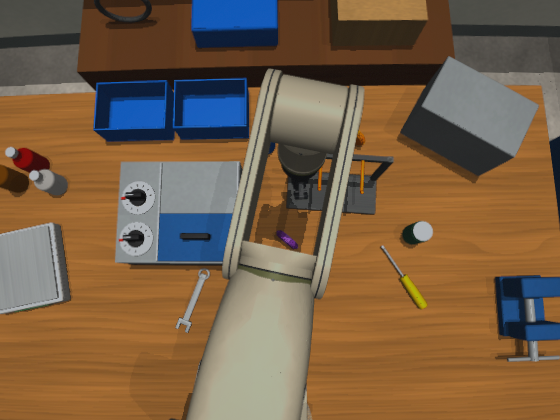

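```bash
python3 -c "
from bench import *
print(hand_in(), sense()['time'])"
```

```text
the job is handed in; nothing more can be done
the job is handed in; nothing more can be done
```

The job is done and handed in at about 53 s of robot time, well inside the 210 s limit.

- **Cover:** I slid it open to its end stop, which showed about 18 N of resistance. After loading, I pushed it shut to the other stop at about 21 N. The two stops were 120 mm apart, matching the full travel.
- **Parts:** Both freewheels stand upright in the two slots, and the one brake block there was lies in the tray. I saw all three in place in the side view just before closing. They are out of sight under the cover now, so I could not recheck them afterwards.
- **Dials:** After shutting the cover I turned both. The last pictures put the time pointer at about 87.2° with its red marker at 86.9°. The heat pointer reads about 88° with its marker at 88.4 to 89.3°. Both are inside the ±5.6° tolerance, and each pointer visibly meets its marker in the side view.
- **Disagreements:** The two cameras differed by about 3° on the heat bar's angle (90.5° against 93.4°) and by 1 to 2 mm on positions. None of that affects the result.
- **Bystanders:** I did not touch the bystanders or the purple and orange look-alikes.

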